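# Lock the lift-out bin tight in the laundry cart's top drawer

### The arm

A 6-joint arm with a two-finger parallel gripper is mounted at the origin on the work surface. World frame = base frame: x ahead of the robot, y to its left, z up, the work surface at z = 0. Lengths are in m, angles in degrees, forces in N, time in s.
With the tool pointing down it reaches from about 0.35 to 0.875 m from the base axis. Payload 4.2 kg.
Tool frame: the origin (TCP) lies at the very end of the fingers, on their centre line; the grasp point (between the pads) lies 19 mm behind it (r.grip_point_offset is the distance from the TCP to the grasp point, in m); z points along the fingers, y is the line along which they close (so a half turn about z gives the same grasp; the last joint's range is limited). The gripper opens to 87 mm and grips with 3 to 60 N. Pads are 19 mm wide; open, the fingers measure 117 mm over their backs; the gripper's body (75 mm by 190 mm) begins 51 mm behind the grasp point.
Start: joints at [-56.86, 22.042, 0.453, 0, -68.411, -14.817], TCP at [0.197, -0.593, 0.223] pointing down, gripper open.
Joint ranges: [-179.83, 179.83], [-69.29, 118.12], [-61.27, 80.66], [-181.25, 117.63], [-171.15, -9.14], [-177.46, 177.46]. Speed limits (degrees/s): [159.86, 159.86, 180, 180, 180, 180].

### API

Orientations are given as a 3x3 rotation matrix whose columns are the frame's x, y, z axes.
In Python, from station import r, cams gives the robot as it stands. The module is installed in compiled form; this text tells all that it offers.
- The arm moves only by the shell command python3 -m handwheel 'ROWS'. ROWS is JSON, a list that holds one entry, the list of rows, each a list of 7 numbers: the turn, a rotation vector about the tool's x, y, z in units of 6 degrees (1.0 is 6 degrees), then the shift along the tool's x, y, z in m, then the finger opening in m, from 0 to 0.087. In form: [[[ax, ay, az, x, y, z, jaw], ...]]. A call has 1 to 12 rows; each row shifts and turns the commanded pose from where the row before left it, along the tool's axes as they then stand; what a row does not reach is not made up. A row lasts 1/10 s, in which the tool goes at most 50 mm and 8.59 degrees, less where a joint would pass 70% of its speed; a pose out of reach is approached as far as the arm can. A call with a gripper value outside its range is refused whole. The fingers move at their own pace and stop on an object; the grip force is fixed at half the most. Time passes only in rows, so rows that do not move let the fingers close. It gives the time, the measured TCP pose, the force, the opening and the grip force at its end, in the units of the state.
- r.sense(): the state, without advancing time (a new reading comes with each control period).
- cams.capture(name): name is "scene" or "top" or "wrist"; returns the picture (384x512x3 uint8, red, green, blue); there is no depth.
- cams.get_calibration(name): a dict with "camera_matrix" (3x3 intrinsics, pixels), "rvec" (rotation vector, rad) and "tvec" (3), from world to camera coordinates, as OpenCV has them; the wrist camera has in their place "T_tool_cam" (4x4, takes a point from camera to tool coordinates, whose origin is the TCP and whose axes are the flange's). Camera axes: x right, y down, z forward; pixel columns grow to the right and rows downward; lengths in m; the calibration is good to about 2 mm. A picture is of the moment at which its call begins: read the wrist's pose just before it. get_calibration takes no time and is no camera call.
- r.finish_job(): hands the job in; it is judged then, once.
The state is a dict: "time_s": time; "joints": joint angles; "joint_velocities": joint speeds; "effort": joint torques, N m; "tcp_pos": TCP position; "ee_rot": TCP orientation; "wrist_force": force on the tool from outside, world axes, zero at the start; "moment": the same for the moment, N m; "gripper_width": opening from 0.0 (shut) to 1.0 (fully open); "gripper_force": force on a finger pad.
Only numpy, scipy, OpenCV 4.12 (cv2) and the standard library are available. Lean on these libraries where they do the work, as an engineer would, in place of code of your own. Each camera call takes 0.05 s, during which the arm holds its last target. There are 200 camera calls.

### The job

The lift-out bin in the laundry cart's half-open top drawer slides about loose: pull that drawer fully out to its stop and push the bin home against the rubber buffer on the drawer's rear rail, without shoving the drawer back in. Then give the cam lever its quarter turn to the end stop, so that its hook catches the bin's stud and draws the bin tight to the rail. Leave the drawer fully out with the lever locked, the brush lying in the bin, and the tub, bottle and funnel on the cart's top undisturbed.

Things in the scene. Friction and masses are not known exactly. Their poses are not given: they have to be found in the camera images.
- cart_front (a point): on the white plastic cart (three drawers facing -x, 360 mm wide, 400 mm deep, fixed): mid-width point of the carcase face at the height of the top's surface, 140 mm above the work surface. x runs from the cart's front to its back; its yaw is that of all in the cart. The top (underside 120 mm up) overhangs the face by 34 mm; a raised rim round it ends 200 mm up.
- drawer (a joint): slide of the shallow top drawer, m, growing as it is pulled out: -0.110 shut, about 0 half open as found, 0.088 fully out at its hard stop. It rubs with about 15 N, so it stays where it is left, but a harder push (+x) on anything in it shoves it back in.
- drawer_handle (a point): middle of the top drawer's grey bow handle: straight round bar 12 mm thick, 110 mm long along the cart's y, 88 mm above the work surface, its axis 40 mm in front of the drawer front (a panel 5 to 115 mm above the work surface, 14 mm thick, closing under the top's overhang). Axes as the cart's.
- rail_face (a point): on the front face of the drawer's rear cross rail (top 63 mm above the work surface), mid-width, 50 mm up; moves with the drawer, axes as the cart's. A black rubber buffer strip stands 7 mm proud of the face, 48 to 62 mm up, and yields 1 mm per 0.9 N. The bin lies in front (-x). With the drawer fully out the face is 38 mm in front of the carcase face, 4 mm ahead of the top's edge.
- bin_back (a point): middle of the outer face of the bin's rear wall, 50 mm above the work surface. How far it lies in front (-x) of rail_face is the gap: 22 to 28 mm at the start, 7 mm where the bin just meets the buffer, under 2 mm when locked. The hook catches the stud only from a gap of 10 mm or less; from farther its nose runs into the stud or past it.
- bin_divider (a point): middle of the front (-x) face of the bin's upright cross divider, at its top edge, 64 mm above the work surface: a place to push the bin back (+x) with the fingertips. The empty compartment in front of it is 49 mm long in x, 296 mm wide, its floor 20 mm above the work surface. Pushed far off its middle the bin can jam askew.
- bin: loose grey plastic bin lying in the drawer, 130 mm (x) by 304 mm (y) by 50 mm high, walls 4 mm, about 0.25 kg; origin at the centre of its underside, 16 mm above the work surface; 4 mm play sideways. It slides on the drawer's floor with a few newtons.
- bin_stud (a point): top of the upright steel stud on the bin's rear rim, 10 mm in diameter, 13 mm tall, tip 79 mm above the work surface, 10 mm in front of the bin's rear face.
- cam (a joint): angle of the steel cam lock on the rear rail, rad: 0 fully open, 1.66 locked at its end stop; grows anticlockwise seen from above; it starts at 0 to 0.15. Its hook spirals in and draws the stud up to 10 mm towards the pivot. It stays where it is left. Turning it takes up to about 0.5 N m.
- cam_pivot (a point): on the cam's vertical axis at the lever's height, 90 mm above the work surface, 20 mm behind the rail's front face. The hook and its nose turn at 69 to 78 mm height within 54 mm of the axis.
- lever_end (a point): middle of the upright paddle at the lever's end, 74 mm from the cam's axis: 28 mm along the lever, 13 mm thick, 86 to 112 mm above the work surface (bar inwards of it: 86 to 94). At cam 0 the lever points to -x over the bin; at 1.66 to the cart's -y, along the rail and 10 mm in under the edge of the overhanging top: the last part needs fingers slanting in under the edge.
- brush: wooden scrubbing brush 150 x 50 x 34 mm lying in the bin's rear compartment; leave it there. Origin under its middle.
- tub: lidded purple tub on the front part of the cart's top, 122 mm across, 101 mm high. Origin at the base.
- funnel: grey silicone funnel standing mouth down on the front part of the cart's top, 116 mm across, 95 mm high. Origin at the base.
- amber: empty amber bottle on the front part of the cart's top, 68 mm across, 150 mm high. Origin at the base.
Things that resemble listed ones, but are neither listed nor needed, are in the scene too. Several things have the shape of the brush; the one meant has the colours described above.

How it is judged:
By the outcome, as a careful person would: the job done as asked, in the order asked, and still so for the second after the job is handed in, with the robot touching nothing.
It also fails if it takes over 67 s, if anything falls off the work surface, if the arm or the gripper's body presses on something with over 40 N, if the wrist force passes 120 N, or if a joint passes its speed limit or range.

## Working session

There is one attempt and no reset: what is moved stays moved. The work goes in short steps, Python scripts to look and compute and a shell command to move; the robot and the scene stay as the last step left them, time stands still between calls to the robot, and variables do not carry over. Pictures are saved under pics/ and viewed, at most 10 in all, crops included, and the job is handed in when it is done.

```bash
mkdir -p pics
cat > h.py <<'E'
import numpy as np, cv2
from station import r, cams
def cal(n):
    c=cams.get_calibration(n)
    K=np.array(c["camera_matrix"],float)
    if n=="wrist":
        s=r.sense(); T=np.eye(4); T[:3,:3]=np.array(s["ee_rot"]); T[:3,3]=s["tcp_pos"]
        M=T@np.array(c["T_tool_cam"]); return K,M[:3,:3],M[:3,3]
    R=cv2.Rodrigues(np.array(c["rvec"],float))[0]; t=np.array(c["tvec"],float).ravel()
    return K,R.T,-R.T@t
def onplane(C,uv,z):
    K,R,o=C; d=R@np.linalg.inv(K)@np.array([uv[0],uv[1],1.]); return o+d*(z-o[2])/d[2]
def proj(C,p):
    K,R,o=C; q=K@R.T@(np.array(p)-o); return q[:2]/q[2]
def snap(n,f,scale=1,crop=None):
    C=cal(n); im=cams.capture(n)[:,:,::-1]; cv2.imwrite(f"raw_{f}.png",im)
    if crop: im=im[crop[1]:crop[3],crop[0]:crop[2]]
    cv2.imwrite(f"pics/{f}.png",cv2.resize(im,None,fx=scale,fy=scale,interpolation=cv2.INTER_CUBIC)); return C,im
E
python3 - <<'E'
from h import *
C,a=snap("top","top0",1.5); C2,b=snap("scene","scene0",1.5)
print(C,C2)
s=r.sense(); print({k:np.round(v,3).tolist() for k,v in s.items()})
E
```

```text
(array([[404.55397344,   0.        , 249.7435122 ],
       [  0.        , 404.55397344, 192.79797622],
       [  0.        ,   0.        ,   1.        ]]), array([[ 0.00403045, -0.9943834 ,  0.10576113],
       [-0.99993424, -0.00287207,  0.01110281],
       [-0.0107367 , -0.10579893, -0.99432958]]), array([0.41040186, 0.06285328, 1.16508973])) (array([[428.76640867,   0.        , 256.26094994],
       [  0.        , 428.76640867, 184.65697631],
       [  0.        ,   0.        ,   1.        ]]), array([[ 9.99638912e-01,  2.68667452e-02,  4.72690113e-04],
       [ 1.68592011e-02, -6.40789124e-01,  7.67531802e-01],
       [ 2.09239761e-02, -7.67246686e-01, -6.41010694e-01]]), array([ 0.53135516, -0.70420063,  0.7712586 ]))
{'time_s': 0.1, 'joints': [-56.859, 22.085, 0.387, -0.025, -68.412, -14.817], 'joint_velocities': [0.108, -0.149, 0.214, 0.111, -0.007, -0.024], 'effort': [-0.0, -39.169, 18.794, 4.232, 0.014, -0.0], 'tcp_pos': [0.196, -0.593, 0.222], 'ee_rot': [[-0.949, -0.314, -0.001], [-0.314, 0.949, 0.002], [0.0, 0.002, -1.0]], 'wrist_force': [0.211, -0.471, 1.225], 'moment': [-0.013, 0.001, -0.008], 'gripper_force': 0.0, 'gripper_width': 1.0}
```

View pics/top0.png

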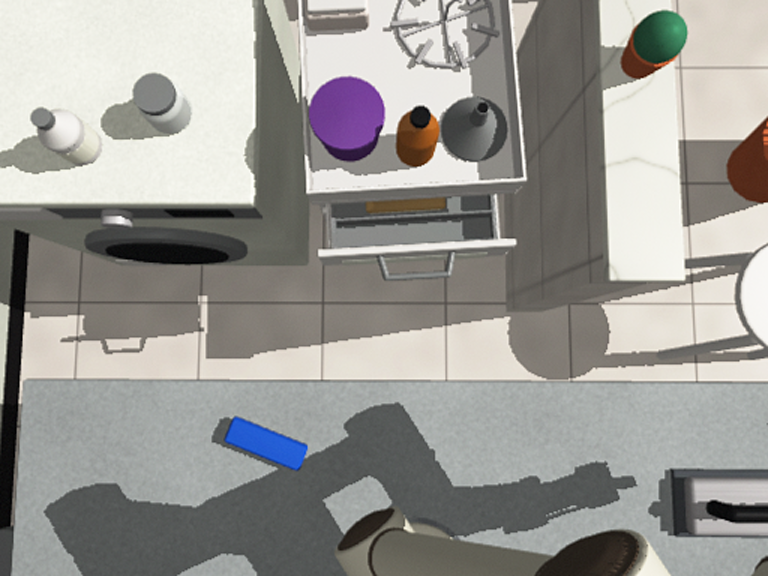

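View pics/scene0.png

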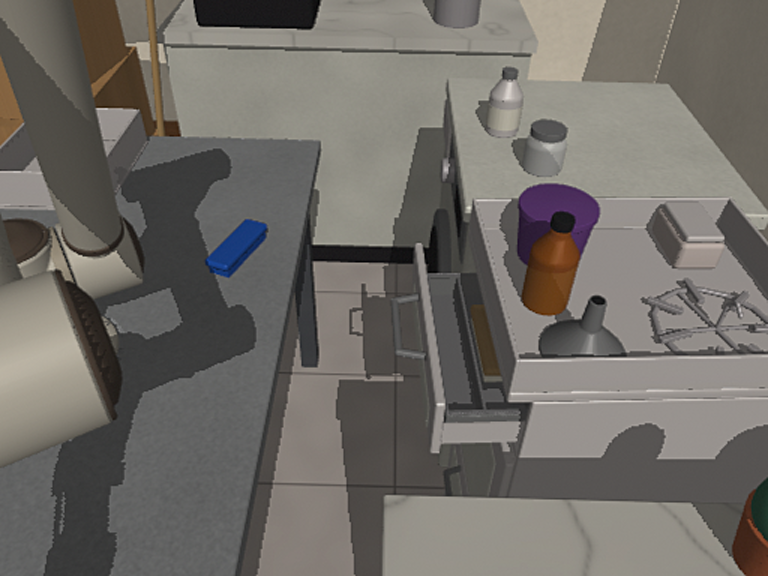

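The top view shows the cart with its purple tub (345,115), amber bottle (418,135) and funnel (474,128). The top drawer's bow handle is at about (385–450,276) in the 1.5x picture. Two things have the brush's shape: the tan one in the bin at (405,205) and the blue one on the table at (265,443). The tan one is wooden and lies in the bin, so it is the one meant, and neither needs grasping.

Run:
```python
from h import *
C=cal("top"); D=cal("scene")
P=lambda u,v,z,c=C: np.round(onplane(c,(u/1.5,v/1.5),z),4)
for n,u,v,z in [("handleL",385,278,.088),("handleR",450,274,.088),("panelL",320,255,.115),("panelR",516,243,.115),("rimL",307,194,.2),("rimR",525,184,.2)]:
    print(n,P(u,v,z))
print("scene handle",P(399,298,.088,D),P(401,355,.088,D))
im=cv2.imread("raw_top0.png"); c=im[105:200,200:360]
cv2.imwrite("pics/c1.png",cv2.resize(c,None,fx=5,fy=5,interpolation=cv2.INTER_CUBIC))
```

```text
handleL [0.5452 0.0564 0.088 ]
handleR [ 0.5527 -0.0598  0.088 ]
panelL [0.5821 0.1705 0.115 ]
panelR [ 0.6041 -0.1725  0.115 ]
rimL [0.6686 0.1844 0.2   ]
rimR [ 0.6857 -0.1701  0.2   ]
scene handle [0.556  0.0626 0.088 ] [ 0.5589 -0.0613  0.088 ]
```

View pics/c1.png

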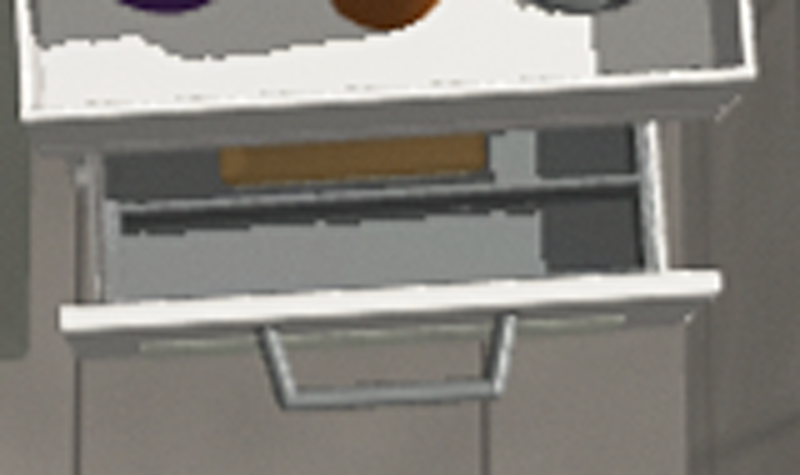

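```bash
cat >> h.py <<'E'
YAW=3.4
def cartR(yaw=YAW,tilt=0):
    c,s=np.cos(np.radians(yaw)),np.sin(np.radians(yaw)); return np.array([[-c,-s,0],[-s,c,0],[0,0,-1.]])
def need(p,Rt=None):
    s=r.sense(); R=np.array(s["ee_rot"]); d=R.T@(np.array(p)-s["tcp_pos"])
    print("shift now",np.round(d,4))
    if Rt is not None:
        print("turn units",np.round(np.degrees(cv2.Rodrigues(R.T@Rt)[0].ravel())/6,2),"shift after turn",np.round(Rt.T@(np.array(p)-s["tcp_pos"]),4))
E
python3 -m handwheel '[[[0,0,1.24,0,0,0,0.0],[0,0,1.24,0,0,0,0.0],[0,0,0,-0.025,0.042,-0.005,0],[0,0,0,-0.025,0.042,-0.005,0],[0,0,0,-0.025,0.042,-0.005,0],[0,0,0,-0.025,0.042,-0.005,0],[0,0,0,-0.025,0.042,-0.005,0],[0,0,0,-0.025,0.042,-0.005,0],[0,0,0,-0.025,0.042,-0.005,0],[0,0,0,-0.025,0.042,-0.005,0],[0,0,0,-0.025,0.042,0,0],[0,0,0,-0.025,0.042,0,0]]]'
python3 -c "
from h import *
need([.5,0,.27],cartR())"
```

```text
time_s: 1.3
tcp_pos: [0.4211, -0.157, 0.2627]
ee_rot: [[-0.998, -0.06, 0.001], [-0.06, 0.998, 0.0], [-0.001, 0.0, -1.0]]
wrist_force: [1.6, -0.3, 0.4]
gripper_width: 0.032
gripper_force: 0.0
shift now [-0.0882  0.152  -0.0072]
turn units [0.   0.01 0.01] shift after turn [-0.0881  0.1521 -0.0073]
```

```bash
python3 -m handwheel '[[[0,0,0,-0.022,0.038,-0.002,0],[0,0,0,-0.022,0.038,-0.002,0],[0,0,0,-0.022,0.038,-0.002,0],[0,0,0,-0.022,0.038,-0.002,0],[0,0,0,0,0,0,0],[0,0,0,0,0,0,0]]]'
python3 - <<'E'
from h import *
C,a=snap("wrist","w0",1.3); print(C)
E
```

```text
time_s: 1.9
tcp_pos: [0.4994, -0.0012, 0.2698]
ee_rot: [[-0.998, -0.062, -0.002], [-0.062, 0.998, -0.0], [0.002, -0.0, -1.0]]
wrist_force: [-0.3, 0.1, -0.1]
gripper_width: 0.004
gripper_force: 0.0
(array([[280.69389592,   0.        , 257.19756167],
       [  0.        , 280.69389592, 188.04667798],
       [  0.        ,   0.        ,   1.        ]]), array([[-6.22658646e-02,  9.57552635e-01,  2.81453217e-01],
       [ 9.98059592e-01,  5.97063707e-02,  1.76691915e-02],
       [ 1.14630756e-04,  2.82007271e-01, -9.59412261e-01]]), array([ 0.42223386, -0.00519351,  0.43167324]))
```

View pics/w0.png

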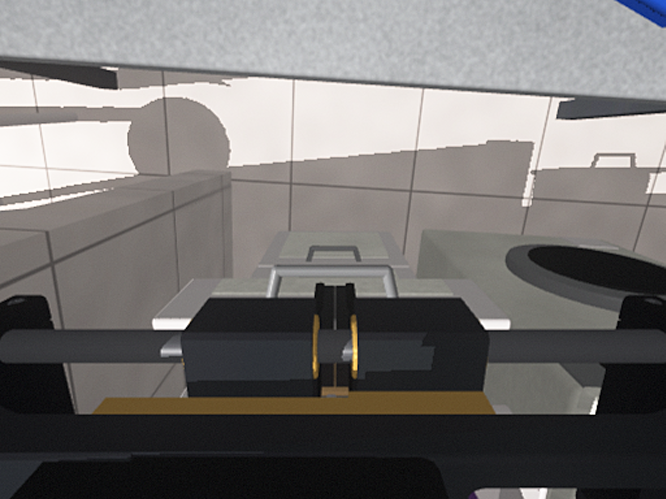

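The wrist view shows the fingers at (335,340) and the bow handle's bar just in front of the drawer panel, running from (272,268) to (392,270).

Run:
```python
from h import *
C=cal("wrist"); T=cal("top")
a=onplane(C,(275/1.3,269/1.3),.088);b=onplane(C,(390/1.3,270/1.3),.088)
print(a,b,np.degrees(np.arctan2(-(b-a)[0],(b-a)[1])))
p=onplane(T,(257.4,185),.088);q=onplane(T,(300,182.2),.088); print(p,q)
m=(p+q)/2; print("top mid",m)
need([0.575,0.000,0.25],cartR())
```

```text
[ 0.55195578 -0.05751223  0.088     ] [0.54600493 0.05760261 0.088     ] 2.9592613767780644
[0.54606141 0.05442497 0.088     ] [ 0.55393334 -0.05977334  0.088     ]
top mid [ 0.54999738 -0.00267418  0.088     ]
shift now [-0.076  -0.0026  0.0198]
turn units [-0.   -0.02  0.01] shift after turn [-0.076  -0.0025  0.02  ]
```

```bash
python3 -m handwheel '[[[0,0,0,-0.0365,0,0,0],[0,0,0,-0.0365,0,0,0],[0,0,0,0,0,0.04,0],[0,0,0,0,0,0.04,0],[0,0,0,0,0,0.04,0],[0,0,0,0,0,0.03,0],[0,0,0,0,0,0.02,0],[0,0,0,0,0,0.02,0],[0,0,0,0,0,0.01,0],[0,0,0,0,0,0,0],[0,0,0,0,0,0,0]]]'
```

```text
time_s: 3.05
tcp_pos: [0.5728, 0.0018, 0.0714]
ee_rot: [[-0.998, -0.06, 0.001], [-0.06, 0.998, -0.0], [-0.001, -0.0, -1.0]]
wrist_force: [0.0, -0.4, 0.1]
gripper_width: 0.007
gripper_force: 0.0
```

```bash
python3 -m handwheel '[[[0,0,0,0.006,0,0,0],[0,0,0,0.006,0,0,0],[0,0,0,0.008,0,0,0],[0,0,0,0.008,0,0,0],[0,0,0,0.008,0,0,0],[0,0,0,0.008,0,0,0],[0,0,0,0.008,0,0,0],[0,0,0,0.008,0,0,0],[0,0,0,0.008,0,0,0],[0,0,0,0.008,0,0,0],[0,0,0,0.006,0,0,0],[0,0,0,0,0,0,0]]]'
python3 -m handwheel '[[[0,0,0,0.004,0,0,0],[0,0,0,0.003,0,0,0],[0,0,0,0.003,0,0,0],[0,0,0,0,0,0,0]]]'
```

```text
time_s: 4.25
tcp_pos: [0.4971, -0.0013, 0.073]
ee_rot: [[-0.998, -0.062, 0.017], [-0.062, 0.998, 0.003], [-0.017, 0.002, -1.0]]
wrist_force: [12.1, -2.5, -8.2]
gripper_width: 0.006
gripper_force: 5.8
time_s: 4.65
tcp_pos: [0.4883, -0.0016, 0.0732]
ee_rot: [[-0.998, -0.063, 0.019], [-0.063, 0.998, 0.003], [-0.019, 0.002, -1.0]]
wrist_force: [13.6, -2.5, -9.0]
gripper_width: 0.006
gripper_force: 6.6
```

```bash
python3 -m handwheel '[[[0,0,0,0.003,0,0,0],[0,0,0,0.003,0,0,0],[0,0,0,0.003,0,0,0],[0,0,0,0,0,0,0]]]'
python3 -m handwheel '[[[0,0,0,0.003,0,0,0],[0,0,0,0.003,0,0,0],[0,0,0,0,0,0,0]]]'
```

```text
time_s: 5.05
tcp_pos: [0.4799, -0.002, 0.0733]
ee_rot: [[-0.998, -0.063, 0.02], [-0.063, 0.998, 0.004], [-0.02, 0.003, -1.0]]
wrist_force: [14.7, -4.5, -9.1]
gripper_width: 0.001
gripper_force: 7.2
time_s: 5.35
tcp_pos: [0.4798, -0.001, 0.0745]
ee_rot: [[-0.997, -0.065, 0.032], [-0.065, 0.998, 0.007], [-0.033, 0.004, -0.999]]
wrist_force: [25.1, -5.5, -16.0]
gripper_width: 0.003
gripper_force: 12.1
```

```bash
python3 -m handwheel '[[[0,0,0,0.003,0,0,0],[0,0,0,0,0,0,0],[0,0,0,0,0,0,0]]]'
python3 -m handwheel '[[[0,0,0,-0.012,0,0,0],[0,0,0,-0.012,0,0,0],[0,0,0,0,0,0,0],[0,0,0,0,0,-0.03,0],[0,0,0,0,0,-0.05,0],[0,0,0,0,0,-0.05,0],[0,0,0,0,0,-0.05,0],[0,0,0,0.04,0,-0.02,0],[0,0,0,0.04,0,0,0],[0,0,0,0,0,0,0],[0,0,0,0,0,0,0]]]'
python3 - <<'E'
from h import *
C,a=snap("wrist","w1",1.5); print(C)
T,b=snap("top","t1",5,(200,105,360,225))
E
```

```text
time_s: 5.65
tcp_pos: [0.4796, -0.0004, 0.0751]
ee_rot: [[-0.997, -0.066, 0.038], [-0.066, 0.998, 0.008], [-0.038, 0.005, -0.999]]
wrist_force: [29.4, -7.0, -19.0]
gripper_width: 0.004
gripper_force: 14.5
time_s: 6.75
tcp_pos: [0.4051, -0.0079, 0.2708]
ee_rot: [[-0.998, -0.061, 0.001], [-0.061, 0.998, 0.0], [-0.001, 0.0, -1.0]]
wrist_force: [0.5, -0.5, -0.4]
gripper_width: 0.003
gripper_force: 0.0
(array([[280.69389592,   0.        , 257.19756167],
       [  0.        , 280.69389592, 188.04667798],
       [  0.        ,   0.        ,   1.        ]]), array([[-6.09904813e-02,  9.56985734e-01,  2.83652017e-01],
       [ 9.98138017e-01,  5.82444974e-02,  1.81129153e-02],
       [ 8.12632347e-04,  2.84228577e-01, -9.58756202e-01]]), array([ 0.32761207, -0.01195586,  0.43242019]))
```

View pics/w1.png

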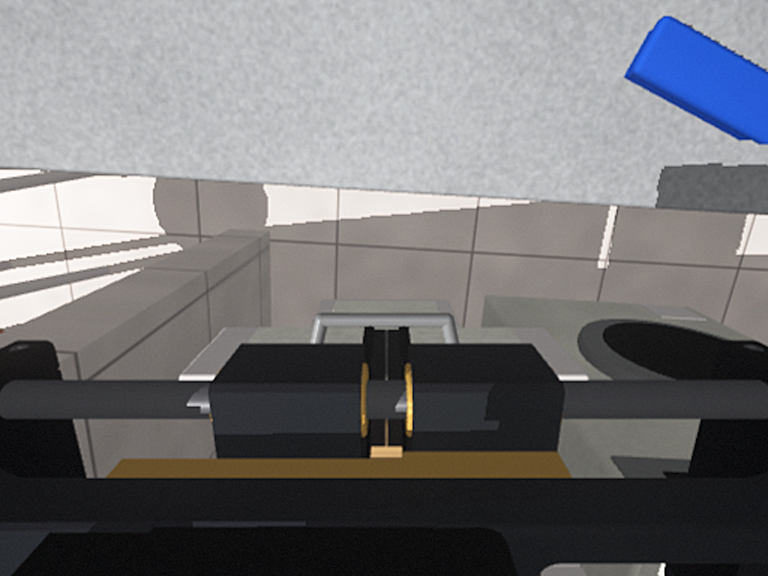

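View pics/t1.png

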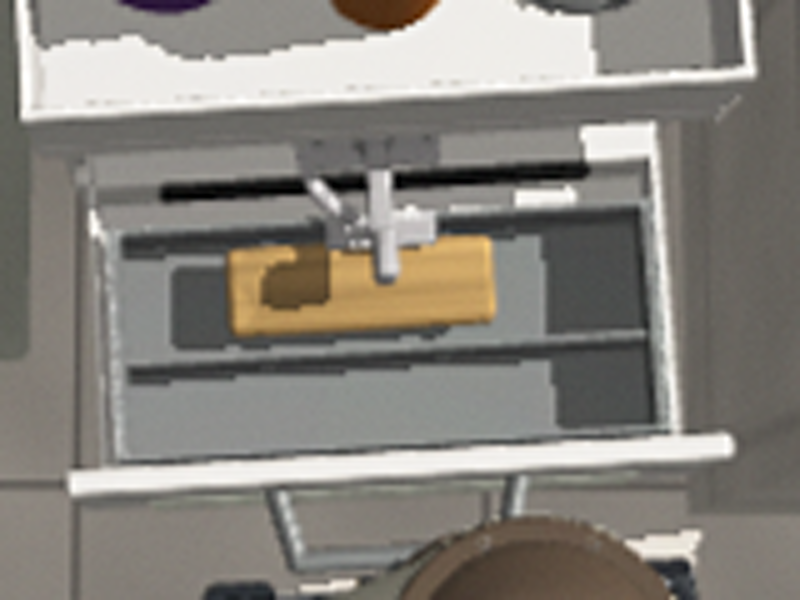

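The top crop shows the drawer out with the tan wooden brush in the rear compartment at (360,285). The rail has its black buffer at (165–590, 195→170). The lever points to -x with its paddle at (386,265), the bin's rear rim runs (125,243)→(640,212), and the divider runs (130,372)→(645,337). The wrist view is blocked by the gripper, so the top camera will guide.

Run:
```python
from h import *
T=cal("top")
P=lambda u,v,z: np.round(onplane(T,(200+u/5,105+v/5),z),4)
for n,u,v,z in [("divL",130,376,.064),("divR",645,340,.064),("rearL",125,238,.066),("rearR",640,208,.066),("bufL",165,198,.062),("bufR",588,173,.062),
 ("paddletip",387,281,.112),("paddlemid",385,268,.112),("leverroot",378,172,.094),("panelL",70,495,.115),("panelR",735,450,.115),("rimfL",22,120,.2),("rimfR",755,77,.2),("tub?",160,10,.2)]:
    print(n,P(u,v,z))
s=r.sense(); print(s["tcp_pos"])
```

```text
divL [0.5621 0.1405 0.064 ]
divR [ 0.5828 -0.1423  0.064 ]
rearL [0.6388 0.144  0.066 ]
rearR [ 0.6562 -0.1404  0.066 ]
bufL [0.6623 0.1222 0.062 ]
bufR [ 0.6768 -0.1126  0.062 ]
paddletip [0.6064 0.002  0.112 ]
paddlemid [0.6134 0.003  0.112 ]
leverroot [0.6694 0.0056 0.094 ]
panelL [0.4925 0.1676 0.115 ]
panelR [ 0.5171 -0.1785  0.115 ]
rimfL [0.6695 0.185  0.2   ]
rimfR [ 0.6913 -0.1726  0.2   ]
tub? [0.7248 0.1181 0.2   ]
[ 0.40653785 -0.00768772  0.27031582]
```

```bash
python3 -m handwheel '[[[0,0,0,-0.048,-0.001,0,0],[0,0,0,-0.048,-0.001,0,0],[0,0,0,-0.047,-0.001,0,0],[0,0,0,0,0,0.045,0],[0,0,0,0,0,0.045,0],[0,0,0,0,0,0.045,0],[0,0,0,0,0,0.04,0],[0,0,0,0,0,0.02,0],[0,0,0,0,0,0.015,0],[0,0,0,0,0,0.012,0],[0,0,0,0,0,0,0],[0,0,0,0,0,0,0]]]'
```

```text
time_s: 8.05
tcp_pos: [0.55, -0.002, 0.0484]
ee_rot: [[-0.998, -0.06, -0.0], [-0.06, 0.998, -0.0], [0.0, -0.0, -1.0]]
wrist_force: [0.3, -0.4, 0.0]
gripper_width: 0.003
gripper_force: 0.0
```

```bash
python3 -m handwheel '[[[0,0,0,-0.004,0,0,0],[0,0,0,-0.004,0,0,0],[0,0,0,-0.004,0,0,0],[0,0,0,-0.003,0,0,0],[0,0,0,-0.003,0,0,0],[0,0,0,-0.003,0,0,0],[0,0,0,-0.003,0,0,0],[0,0,0,0,0,0,0]]]'
python3 -m handwheel '[[[0,0,0,-0.003,0,0,0],[0,0,0,-0.002,0,0,0],[0,0,0,0,0,0,0]]]'
python3 -m handwheel '[[[0,0,0,-0.002,0,0,0],[0,0,0,-0.002,0,0,0],[0,0,0,0,0,0,0]]]'
```

```text
time_s: 8.85
tcp_pos: [0.574, -0.0006, 0.0483]
ee_rot: [[-0.998, -0.06, 0.0], [-0.06, 0.998, -0.0], [-0.0, -0.0, -1.0]]
wrist_force: [-2.2, -0.8, 0.3]
gripper_width: 0.003
gripper_force: 0.6
time_s: 9.15
tcp_pos: [0.5793, -0.0001, 0.0484]
ee_rot: [[-0.998, -0.06, 0.001], [-0.06, 0.998, 0.0], [-0.001, 0.0, -1.0]]
wrist_force: [-1.4, 0.2, 0.0]
gripper_width: 0.008
gripper_force: 0.4
time_s: 9.45
tcp_pos: [0.5829, 0.0, 0.0484]
ee_rot: [[-0.998, -0.06, 0.0], [-0.06, 0.998, 0.0], [-0.0, 0.0, -1.0]]
wrist_force: [-1.1, -0.2, -1.1]
gripper_width: 0.003
gripper_force: 0.6
```

```bash
python3 -m handwheel '[[[0,0,0,-0.002,0,0,0],[0,0,0,-0.001,0,0,0],[0,0,0,0,0,0,0]]]'
python3 -m handwheel '[[[0,0,0,-0.002,0,0,0],[0,0,0,-0.001,0,0,0],[0,0,0,0,0,0,0]]]'
```

```text
time_s: 9.75
tcp_pos: [0.5844, 0.0, 0.0485]
ee_rot: [[-0.998, -0.06, -0.003], [-0.06, 0.998, -0.0], [0.003, -0.0, -1.0]]
wrist_force: [-4.2, 1.7, 2.9]
gripper_width: 0.007
gripper_force: 2.6
time_s: 10.05
tcp_pos: [0.586, 0.0001, 0.0485]
ee_rot: [[-0.998, -0.06, -0.006], [-0.06, 0.998, -0.001], [0.006, -0.0, -1.0]]
wrist_force: [-7.5, 0.4, 4.9]
gripper_width: 0.004
gripper_force: 4.1
```

```bash
python3 -m handwheel '[[[0,0,0,0.005,0,0,0],[0,0,0,0.015,0,0,0],[0,0,0,0.01,0,-0.02,0],[0,0,0,0,0,-0.045,0],[0,0,0,0,0,-0.045,0],[0,0,0,0,0,-0.045,0],[0,0,0,0.03,0,-0.035,0],[0,0,0,0.04,0,-0.01,0],[0,0,0,0.04,0,0,0],[0,0,0,0.04,0,0,0],[0,0,0,0,0,0,0],[0,0,0,0,0,0,0]]]'
python3 - <<'E'
from h import *
T,b=snap("top","t2",5,(200,105,360,225))
s=r.sense(); print(s["tcp_pos"],s["joints"])
E
```

```text
time_s: 11.25
tcp_pos: [0.4099, -0.0102, 0.25]
ee_rot: [[-0.998, -0.061, 0.006], [-0.061, 0.998, 0.001], [-0.006, 0.001, -1.0]]
wrist_force: [1.0, -0.2, 0.1]
gripper_width: 0.003
gripper_force: 0.0
[ 0.4104243  -0.01011771  0.24965594] [ 2.15306171e+01 -9.76788761e-01 -2.46597712e+01  4.84407039e-02
 -6.60606437e+01 -1.08076442e+02]
```

View pics/t2.png

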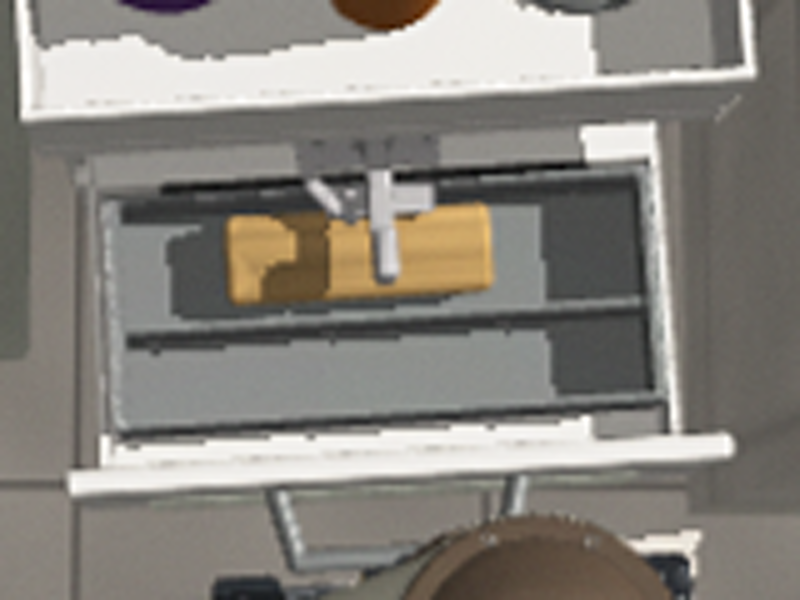

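The bin's rear rim is now against the buffer at (165–585, 185). The front panel is unchanged at (70,495)→(735,450), so the drawer is still fully out, and the lever still points to -x. Next I flip the tool by 180° so the camera is on the upper side, then tilt it to slant in under the top.

```bash
python3 -m handwheel '[[[0,0,-1.43,0,0,0,0],[0,0,-1.43,0,0,0,0],[0,0,-1.43,0,0,0,0],[0,0,-1.43,0,0,0,0],[0,0,-1.43,0,0,0,0],[0,0,-1.43,0,0,0,0],[0,0,-1.43,0,0,0,0],[0,0,-1.43,0,0,0,0],[0,0,-1.43,0,0,0,0],[0,0,-1.43,0,0,0,0],[0,0,-1.43,0,0,0,0],[0,0,-1.43,0,0,0,0]]]'
python3 -m handwheel '[[[0,0,-1.43,0,0,0,0],[0,0,-1.43,0,0,0,0],[0,0,-1.43,0,0,0,0],[0,0,-1.43,0,0,0,0],[0,0,-1.43,0,0,0,0],[0,0,-1.43,0,0,0,0],[0,0,-1.43,0,0,0,0],[0,0,-1.43,0,0,0,0],[0,0,-1.43,0,0,0,0],[0,0,0,0,0,0,0],[0,0,0,0,0,0,0]]]'
cat >> h.py <<'E'
PIV=np.array([.695,.007]); Y2=np.radians(3.55); UX=np.array([np.cos(Y2),np.sin(Y2)]); VX=np.array([-UX[1],UX[0]])
def w(u,v,z): return np.r_[PIV+u*UX+v*VX,z]
def flipR(a):
    a=np.radians(a); X=np.r_[UX,0]; Z=np.array([0,0,1.]); x=X*np.cos(a)+Z*np.sin(a); z=X*np.sin(a)-Z*np.cos(a)
    return np.c_[x,np.cross(z,x),z]
def where():
    s=r.sense(); d=np.array(s["tcp_pos"])-np.r_[PIV,0]; print("u,v,z",np.round([d[:2]@UX,d[:2]@VX,d[2]],4),"tilt",np.round(np.degrees(np.arcsin(np.array(s["ee_rot"])[:2,2]@UX)),1),np.round(s["joints"],0))
E
python3 -c "
from h import *
where(); need(w(-.09,.035,.25),flipR(0))"
```

```text
time_s: 12.5
tcp_pos: [0.4109, -0.0101, 0.2485]
ee_rot: [[0.288, -0.958, 0.001], [-0.958, -0.288, -0.0], [0.0, -0.001, -1.0]]
wrist_force: [-0.1, -0.5, -0.5]
gripper_width: 0.005
gripper_force: 0.0
time_s: 13.6
tcp_pos: [0.41, -0.0103, 0.2484]
ee_rot: [[0.998, 0.06, 0.0], [0.06, -0.998, -0.0], [0.0, 0.0, -1.0]]
wrist_force: [0.2, 0.7, -0.1]
gripper_width: 0.005
gripper_force: 0.0
u,v,z [-0.2855  0.0004  0.2484] tilt 0.0 [ 22.  -1. -25.   0. -66.  72.]
shift now [ 0.1954 -0.035  -0.0016]
turn units [ 0.   -0.   -0.02] shift after turn [ 0.1955 -0.0346 -0.0016]
```

```bash
python3 -m handwheel '[[[0,0,0,0.04,-0.007,0,0],[0,0,0,0.04,-0.007,0,0],[0,0,0,0.04,-0.007,0,0],[0,0,0,0.04,-0.007,0,0],[0,0,0,0.035,-0.007,0,0],[0,1.25,0,0,0,0,0],[0,1.25,0,0,0,0,0],[0,1.25,0,0,0,0,0],[0,1.25,0,0,0,0,0],[0,1.25,0,0,0,0,0],[0,1.25,0,0,0,0,0],[0,0,0,0,0,0,0]]]'
python3 -c "
from h import *
where(); need(w(-.07-.0067,.035,.088),flipR(45))"
```

```text
time_s: 14.8
tcp_pos: [0.615, 0.0138, 0.2711]
ee_rot: [[0.797, 0.027, 0.604], [0.043, -0.999, -0.012], [0.603, 0.035, -0.797]]
wrist_force: [-0.6, -1.3, -0.3]
gripper_width: 0.005
gripper_force: 0.0
u,v,z [-0.0795  0.0117  0.2711] tilt 37.0 [ 17.   3. -41.  47. -15.  32.]
shift now [-0.1083 -0.0298  0.1464]
turn units [ 0.47  1.32 -0.03] shift after turn [-0.1275 -0.0233  0.1314]
```

```bash
cat > fk.py <<'E'
from h import *
from scipy.spatial.transform import Rotation as Ro
L1,L2,D=.563,.423,.159; PAR=dict(L3=.43,s4=-1,c6=0.)
def fk(j,P=None):
    P=P or PAR
    j1,j2,j3,j4,j5,j6=j; p=np.radians(j2-j3)
    base=Ro.from_euler('z',j1,degrees=True)
    Rr=base*Ro.from_euler('y',j2-j3,degrees=True)*Ro.from_euler('x',P["s4"]*j4,degrees=True)*Ro.from_euler('y',-j5,degrees=True)*Ro.from_euler('x',-j6+P["c6"],degrees=True)
    M=Rr.as_matrix(); a=np.radians(j2)
    w_=base.apply([L1*np.sin(a)+L2*np.cos(p),-D,P["L3"]-.143+L1*np.cos(a)-L2*np.sin(p)])
    # local: x forward(tool z)
    R=np.c_[M[:,2],-M[:,1],M[:,0]]   # tool x,y,z up to c6
    return w_+P["L3"]*M[:,0],R,w_
E
python3 - <<'E'
from fk import *
s=r.sense(); j=np.array(s["joints"]); print(np.round(j,2),np.round(s["tcp_pos"],4))
R=np.array(s["ee_rot"])
for s4 in(1,-1):
  P=dict(L3=.43,s4=s4,c6=0.); p,M,w_=fk(j,P); print(s4,"z",np.round(M[:,2],3),"meas",np.round(R[:,2],3))
  A=M.T@R; c=np.degrees(np.arctan2(A[1,0],A[0,0])); print("about z deg",c)
  for L in (.3,.36,.43,.5):
    P=dict(L3=L,s4=s4,c6=0.); print(L,np.round(fk(j,P)[0]-s["tcp_pos"],4))
E
```

```text
[ 16.89   3.23 -40.91  47.37 -14.71  32.39] [0.615  0.0138 0.2711]
1 z [ 0.495  0.346 -0.797] meas [ 0.604 -0.012 -0.797]
about z deg -3.6055961131084526
0.3 [-0.0993  0.0352 -0.0856]
0.36 [-0.0696  0.0559 -0.0734]
0.43 [-0.0349  0.0801 -0.0592]
0.5 [-0.0003  0.1043 -0.045 ]
-1 z [ 0.604 -0.012 -0.797] meas [ 0.604 -0.012 -0.797]
about z deg 89.99999999999999
0.3 [-0.0668 -0.0721 -0.0856]
0.36 [-0.0305 -0.0728 -0.0734]
0.43 [ 0.0117 -0.0736 -0.0592]
0.5 [ 0.054  -0.0745 -0.045 ]
```

```bash
cat > fk.py <<'E'
from h import *
from scipy.spatial.transform import Rotation as Ro
from scipy.optimize import least_squares
e=lambda a,x: Ro.from_euler(a,x,degrees=True)
X=None
def fk(j,x=None):
    x=X if x is None else x
    L1,L2,L3,H,d1,d2,f=x; j1,j2,j3,j4,j5,j6=j
    B=e('z',j1); A=B*e('y',j2); F=B*e('y',j2-j3); W=F*e('x',-j4); T=W*e('y',-j5)*e('x',90-j6)
    p=B.apply([0,-d1,H])+A.apply([0,0,L1])+F.apply([L2,0,0])+W.apply([0,-d2,f])
    M=T.as_matrix(); return p+L3*M[:,0],np.c_[M[:,2],-M[:,1],M[:,0]]
DATA=[([-56.859,22.085,.387,-.025,-68.412,-14.817],[.196,-.593,.222]),
([21.5306,-.9768,-24.6598,.0484,-66.0606,-108.0764],[.41042,-.01012,.24966]),
([16.89,3.23,-40.91,47.37,-14.71,32.39],[.615,.0138,.2711])]
E
python3 - <<'E'
from fk import *
f=lambda x: np.concatenate([(fk(j,x)[0]-t) for j,t in DATA]+[[.001*x[6],.0*x[5]]])
for x0 in ([.56,.42,.43,.29,.1,.06,0],[.56,.42,.3,.2,.16,0,0]):
    q=least_squares(f,x0); print(np.round(q.x,4),np.round(f(q.x),4))
p,R=fk(DATA[2][0],q.x); print(np.round(R,3),np.round(r.sense()["ee_rot"],3))
E
```

```text
[5.647e-01 4.217e-01 3.064e-01 1.607e-01 2.000e-04 1.598e-01 3.000e-04] [ 0.0001  0.0001 -0.0002  0.0001 -0.0002  0.0002 -0.     -0.      0.
  0.      0.    ]
[5.647e-01 4.217e-01 3.064e-01 1.607e-01 2.000e-04 1.598e-01 3.000e-04] [ 0.0001  0.0001 -0.0002  0.0001 -0.0002  0.0002 -0.     -0.      0.
  0.      0.    ]
[[ 0.797  0.027  0.604]
 [ 0.043 -0.999 -0.012]
 [ 0.603  0.035 -0.797]] [[ 0.797  0.027  0.604]
 [ 0.043 -0.999 -0.012]
 [ 0.603  0.035 -0.797]]
```

```bash
cat >> fk.py <<'E'
X=np.array([.5647,.4217,.3064,.1607,.0002,.1598,.0003])
LO=np.array([-179,-69,-61,-181,-171,-177.]);HI=np.array([179,118,80.5,117.5,-9.3,177.])
def tR(a,yaw=0,flip=True):
    R=e('z',yaw).as_matrix()@flipR(a)
    return R if flip else R@np.diag([-1,-1,1.])
def ik(p,R,j0):
    f=lambda j: np.r_[(fk(j)[0]-p)*10, (fk(j)[1]-R).ravel()]
    q=least_squares(f,np.clip(j0,LO+.1,HI-.1),bounds=(LO,HI),x_scale=30.); return q.x,np.abs(q.fun).max()
E
python3 - <<'E'
from fk import *
rng=np.random.default_rng(0)
for flip in (True,False):
  for a in (45,52):
    for yaw in (-8,0,8):
      sol=[]
      for k in range(25):
        j0=np.array([rng.uniform(-40,60),rng.uniform(-20,70),rng.uniform(-60,20),rng.uniform(-181,117),rng.uniform(-120,-10),rng.uniform(-170,170)])
        j,er=ik(w(-.0067,-.069,.088),tR(a,yaw,flip),j0)
        if er<2e-3 and not any(np.abs(j-q).max()<3 for q in sol):
          j2,er2=ik(w(-.0817,.030,.088),tR(a,yaw,flip),j); sol.append(j); print(flip,a,yaw,np.round(j),"start",np.round(j2),er2<2e-3)
E
```

```text
True 45 8 [ -2.  25. -14. -55. -11. 154.] start [  1.  19. -23. -80.  -9. 177.] False
True 52 -8 [ -17.   26.  -20. -125.  -12. -137.] start [ -16.   23.  -43. -161.  -28. -100.] True
True 52 0 [ -12.   25.  -15.  -97.  -12. -163.] start [ -15.   21.  -34. -136.  -22. -120.] True
True 52 8 [ -13.   26.  -14.  -87.  -19. -167.] start [ -12.   21.  -27. -112.  -20. -142.] True
False 45 8 [ -2.  25. -14. -55. -11. -26.] start [  1.  19. -23. -80.  -9.  -3.] False
False 52 -8 [ -17.   26.  -20. -125.  -12.   43.] start [ -16.   23.  -43. -161.  -28.   80.] True
False 52 0 [-12.  25. -15. -97. -12.  17.] start [ -15.   21.  -34. -136.  -22.   60.] True
False 52 8 [-13.  26. -14. -87. -19.  13.] start [ -12.   21.  -27. -112.  -20.   38.] True
```

Run:
```python
from fk import *
for a in (52,56,60):
  for yaw in (-4,0,4,8):
    j=np.array([-13,26,-15,-95,-18,-165.]); out=[]
    for th in (1.75,1.2,.8,.4,0,-.2):
      rho=.068+.016*th/1.66; c,s=np.cos(th),np.sin(th)
      P=np.array([-rho*c-.0065*s,-rho*s+.0065*c+.015])
      a_=np.radians(a); t=w(P[0]-.0095*np.cos(a_),P[1],.095-.0095*np.sin(a_))
      j,er=ik(t,tR(a,yaw),j); out.append((np.round(j).astype(int).tolist(),round(er,4)))
    j,er=ik(w(-.1,.04,.2),tR(a,yaw),j); out.append((np.round(j).astype(int).tolist(),round(er,4)))
    print(a,yaw,out[0],out[2],out[5],out[6])
```

```text
52 -4 ([-12, 26, -15, -104, -9, -159], np.float64(0.0)) ([-19, 22, -29, -128, -18, -129], np.float64(0.0)) ([-15, 23, -38, -150, -24, -108], np.float64(0.0)) ([-11, 7, -34, -141, -9, -122], np.float64(0.0598))
52 0 ([-11, 26, -14, -95, -12, -166], np.float64(0.0)) ([-17, 22, -25, -115, -17, -141], np.float64(0.0)) ([-14, 22, -33, -137, -21, -120], np.float64(0.0)) ([-8, 7, -30, -119, -9, -144], np.float64(0.0898))
52 4 ([-11, 26, -13, -90, -15, -168], np.float64(0.0)) ([-15, 22, -23, -106, -18, -149], np.float64(0.0)) ([-12, 22, -29, -123, -19, -133], np.float64(0.0)) ([-1, 7, -26, -89, -9, -176], np.float64(0.0834))
52 8 ([-12, 27, -13, -86, -18, -169], np.float64(0.0)) ([-15, 22, -22, -99, -21, -154], np.float64(0.0)) ([-10, 21, -26, -112, -19, -143], np.float64(0.0)) ([0, 7, -25, -86, -10, -177], np.float64(0.0795))
56 -4 ([-21, 28, -22, -129, -22, -127], np.float64(0.0)) ([-23, 25, -35, -140, -29, -114], np.float64(0.0)) ([-17, 25, -42, -155, -34, -101], np.float64(0.0)) ([-10, 7, -32, -130, -9, -134], np.float64(0.0248))
56 0 ([-19, 28, -19, -118, -21, -138], np.float64(0.0)) ([
[... 696 characters left out ...]
 -44, -97], np.float64(0.0)) ([-13, 8, -36, -138, -17, -125], np.float64(0.0))
60 0 ([-23, 30, -23, -129, -30, -123], np.float64(0.0)) ([-25, 27, -35, -136, -37, -112], np.float64(0.0)) ([-19, 27, -42, -150, -41, -102], np.float64(0.0)) ([-10, 7, -31, -121, -14, -141], np.float64(0.0))
60 4 ([-23, 30, -20, -120, -30, -130], np.float64(0.0)) ([-25, 27, -32, -128, -36, -119], np.float64(0.0)) ([-20, 27, -38, -141, -39, -108], np.float64(0.0)) ([-8, 7, -28, -108, -14, -153], np.float64(0.0))
60 8 ([-22, 30, -18, -112, -31, -136], np.float64(0.0)) ([-25, 26, -29, -120, -36, -125], np.float64(0.0)) ([-20, 26, -35, -133, -37, -114], np.float64(0.0)) ([-7, 7, -27, -100, -16, -160], np.float64(0.0))
```

```bash
python3 -c "
from h import *
need(w(-.0775,.034,.27),flipR(0))"
```

```text
shift now [ 0.0008 -0.0223  0.0009]
turn units [ 0.43 -6.18 -0.21] shift after turn [ 0.002  -0.0223  0.0011]
```

```bash
python3 -m handwheel '[[[0.09,-1.24,-0.04,0,-0.0045,0,0],[0.09,-1.24,-0.04,0,-0.0045,0,0],[0.09,-1.24,-0.04,0,-0.0045,0,0],[0.09,-1.24,-0.04,0,-0.0045,0,0],[0.07,-1.24,-0.04,0,-0.0045,0,0],[0,0,0,0,0,0,0],[0,0,0,0,0,0,0],[0,0,1.43,0,0,0,0],[0,0,1.43,0,0,0,0],[0,0,1.43,0,0,0,0],[0,0,1.43,0,0,0,0],[0,0,1.43,0,0,0,0]]]'
python3 -m handwheel '[[[0,0,1.43,0,0,0,0],[0,0,1.43,0,0,0,0],[0,0,1.43,0,0,0,0],[0,0,1.43,0,0,0,0],[0,0,1.43,0,0,0,0],[0,0,1.43,0,0,0,0],[0,0,1.43,0,0,0,0],[0,0,1.43,0,0,0,0],[0,0,1.43,0,0,0,0],[0,0,1.43,0,0,0,0],[0,0,1.43,0,0,0,0],[0,0,1.43,0,0,0,0]]]'
python3 -m handwheel '[[[0,0,1.43,0,0,0,0],[0,0,1.43,0,0,0,0],[0,0,1.43,0,0,0,0],[0,0,1.43,0,0,0,0],[0,0,0,0,0,0,0]]]'
python3 -c "
from h import *
where(); need(w(-.0775,.034,.09),flipR(0)@np.diag([-1,-1,1]))"
```

```text
time_s: 16.0
tcp_pos: [0.6217, 0.0202, 0.2763]
ee_rot: [[0.746, -0.657, 0.111], [-0.659, -0.752, -0.024], [0.099, -0.055, -0.994]]
wrist_force: [-0.2, 0.1, -0.2]
gripper_width: 0.006
gripper_force: 0.0
time_s: 17.2
tcp_pos: [0.6217, 0.0202, 0.2763]
ee_rot: [[-0.808, -0.579, 0.111], [-0.585, 0.811, -0.024], [-0.076, -0.084, -0.994]]
wrist_force: [0.4, -0.1, 0.0]
gripper_width: 0.003
gripper_force: 0.0
time_s: 17.7
tcp_pos: [0.6219, 0.0201, 0.2764]
ee_rot: [[-0.993, -0.029, 0.111], [-0.032, 0.999, -0.024], [-0.11, -0.028, -0.994]]
wrist_force: [-0.1, 0.9, -0.4]
gripper_width: 0.006
gripper_force: 0.0
u,v,z [-0.0721  0.0176  0.2764] tilt 6.3 [  18.   17.   -1.    4.  -66. -108.]
shift now [0.0263 0.0215 0.1841]
turn units [-0.28  1.05 -0.3 ] shift after turn [0.0054 0.0164 0.1864]
```

```bash
python3 -m handwheel '[[[-0.28,1.05,-0.3,0,0,0,0],[0,0,0,0.005,0.0165,0,0],[0,0,0,0,0,0.04,0],[0,0,0,0,0,0.04,0],[0,0,0,0,0,0.04,0],[0,0,0,0,0,0.03,0],[0,0,0,0,0,0.02,0],[0,0,0,0,0,0.016,0],[0,0,0,0,0,0,0],[0,0,0,0,0,0,0]]]'
python3 - <<'E'
from h import *
where()
T=[0,.2,.4,.6,.8,.9]
for th in T:
  c,s=np.cos(th),np.sin(th); rho=.068+.009*th; print(th,np.round([-rho*c-.0065*s-.0095,-rho*s+.0065*c+.015],4))
E
```

```text
time_s: 18.7
tcp_pos: [0.617, 0.0356, 0.0911]
ee_rot: [[-0.998, -0.063, 0.001], [-0.063, 0.998, -0.002], [-0.001, -0.002, -1.0]]
wrist_force: [0.2, -0.2, 0.3]
gripper_width: 0.005
gripper_force: 0.0
u,v,z [-0.0761  0.0334  0.0911] tilt 0.1 [  18.   28.  -10.    0.  -52. -105.]
0 [-0.0775  0.0215]
0.2 [-0.0792  0.0075]
0.4 [-0.078  -0.0069]
0.6 [-0.0737 -0.0211]
0.8 [-0.0666 -0.0344]
0.9 [-0.0619 -0.0406]
```

```bash
python3 -m handwheel '[[[0,0,0,0.0007,-0.006,0,0],[0,0,0,0.0007,-0.006,0,0],[0,0,0,0.001,-0.005,0,0],[0,0,0,0.0005,-0.005,0,0],[0,0,0,0,-0.004,0,0],[0,0,0,0,0,0,0]]]'
python3 -m handwheel '[[[0,0,0,0,-0.005,0,0],[0,0,0,-0.0005,-0.005,0,0],[0,0,0,-0.0007,-0.005,0,0],[0,0,0,0,0,0,0]]]'
```

```text
time_s: 19.3
tcp_pos: [0.6158, 0.0083, 0.0907]
ee_rot: [[-0.998, -0.061, 0.0], [-0.061, 0.998, -0.002], [-0.0, -0.002, -1.0]]
wrist_force: [-0.5, -0.9, -0.1]
gripper_width: 0.004
gripper_force: 0.0
time_s: 19.7
tcp_pos: [0.6178, -0.0067, 0.0905]
ee_rot: [[-0.998, -0.061, -0.001], [-0.061, 0.998, -0.003], [0.001, -0.003, -1.0]]
wrist_force: [-0.0, 1.2, -0.5]
gripper_width: 0.001
gripper_force: 0.0
```

```bash
python3 -m handwheel '[[[0,0,0,-0.002,-0.007,0,0],[0,0,0,-0.002,-0.007,0,0],[0,0,0,0,0,0,0]]]'
python3 -m handwheel '[[[0,0,0,-0.003,-0.006,0,0],[0,0,0,-0.003,-0.006,0,0],[0,0,0,0,0,0,0]]]'
python3 -c "
from h import *
where()
snap('top','t3',5,(200,105,360,225))"
```

```text
time_s: 20.0
tcp_pos: [0.623, -0.0206, 0.0906]
ee_rot: [[-0.998, -0.06, -0.0], [-0.06, 0.998, -0.003], [0.0, -0.003, -1.0]]
wrist_force: [0.1, -1.1, -0.2]
gripper_width: 0.008
gripper_force: 0.0
time_s: 20.3
tcp_pos: [0.63, -0.0321, 0.0906]
ee_rot: [[-0.998, -0.061, 0.0], [-0.061, 0.998, -0.003], [-0.0, -0.003, -1.0]]
wrist_force: [0.5, 0.4, 0.2]
gripper_width: 0.004
gripper_force: 0.0
u,v,z [-0.0673 -0.035   0.0906] tilt 0.0 [ 12.  29.  -8.   0. -52. -98.]
```

View pics/t3.png

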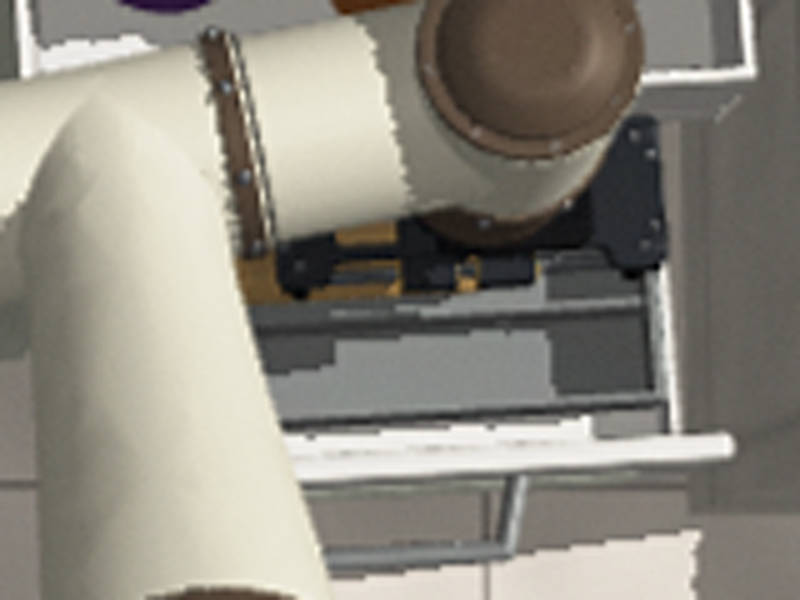

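The arm hides the lever in this view; only the fingers at (465,270) over the brush and the unmoved panel edge at (735,450) can be seen. I'll back off, reconfigure the wrist for the slanted pose and look again.

```bash
python3 -m handwheel '[[[0,0,0,0.008,0.003,0,0],[0,0,0,0.01,0,-0.02,0],[0,0,0,0.02,0,-0.04,0],[0,0,0,0.02,0,-0.045,0],[0,0,0,0.02,0,-0.045,0],[0,0,0,0.02,0,-0.045,0],[0,0,0,0.02,0,-0.03,0],[0,0,0,0.04,0,0,0],[0,0,0,0.04,0,0,0],[0,0,0,0.04,0,0,0],[0,0,0,0.03,0,0,0],[0,0,0,0,0,0,0]]]'
python3 - <<'E'
from fk import *
cv2.imwrite("raw_t4.png",cams.capture("top")[:,:,::-1])
a=cv2.imread("raw_t2.png")[105:225,200:360]; b=cv2.imread("raw_t4.png")[105:225,200:360]
cv2.imwrite("pics/t4.png",cv2.resize(b,None,fx=5,fy=5,interpolation=cv2.INTER_CUBIC))
where(); j0=np.array(r.sense()["joints"]); print(np.round(j0,1))
jt=np.array([-15,10,-32,-125,-20,-135.])
for a in (58,):
  for q in ((-.15,-.06,.25),(-.12,-.06,.16),(-.08,-.06,.1)):
    jt,er=ik(w(*q),tR(a,0),jt); print(q,np.round(jt,1),er)
print("path: j4 screw from j0")
j=j0.copy()
for k in range(0,131,13):
    j[3]=j0[3]-k; j[4]=j0[4]+(-35-j0[4])*min(1,k/39); p,R=fk(j); d=p[:2]-PIV
    print(k,np.round([d@UX,d@VX,p[2]],3),np.round(R[:,2],2))
E
```

```text
time_s: 21.55
tcp_pos: [0.3581, -0.0447, 0.3162]
ee_rot: [[-0.998, -0.062, 0.002], [-0.062, 0.998, -0.001], [-0.002, -0.001, -1.0]]
wrist_force: [0.0, 0.6, 0.1]
gripper_width: 0.002
gripper_force: 0.0
u,v,z [-0.3375 -0.0306  0.3162] tilt 0.2 [  19.   -9.  -22.    0.  -77. -106.]
[ 1.920e+01 -8.800e+00 -2.200e+01  1.000e-01 -7.660e+01 -1.057e+02]
(-0.15, -0.06, 0.25) [ -13.    -1.2  -28.6  -84.7  -14.7 -177. ] 0.06482853078971451
(-0.12, -0.06, 0.16) [ -21.3   11.   -30.  -106.5  -21.8 -148.5] 2.333472304272277e-10
(-0.08, -0.06, 0.1) [ -26.    22.7  -31.9 -125.   -30.7 -124.1] 4.440892098500626e-15
path: j4 screw from j0
0 [-0.337 -0.031  0.317] [ 0. -0. -1.]
13 [-0.291  0.05   0.297] [ 0.17  0.27 -0.95]
26 [-0.242  0.118  0.306] [ 0.35  0.47 -0.81]
39 [-0.195  0.161  0.334] [ 0.54  0.57 -0.62]
52 [-0.209  0.213  0.337] [ 0.53  0.66 -0.53]
65 [-0.219  0.264  0.351] [ 0.53  0.73 -0.42]
78 [-0.226  0.31   0.377] [ 0.54  0.78 -0.3 ]
91 [-0.229  0.351  0.412] [ 0.57  0.8  -0.18]
104 [-0.228  0.383  0.455] [ 0.6   0.8  -0.05]
117 [-0.222  0.406  0.503] [0.64 0.77 0.06]
130 [-0.213  0.417  0.555] [0.69 0.71 0.17]
```

View pics/t4.png

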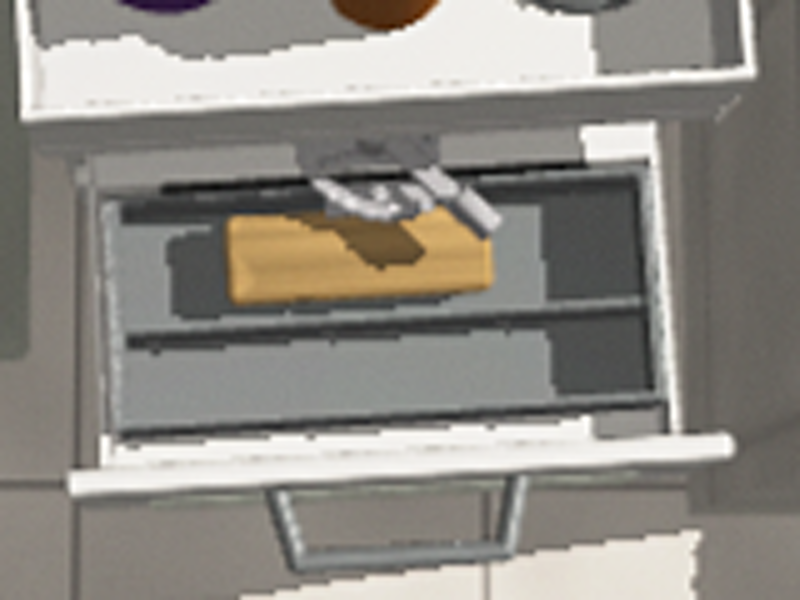

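The lever is now at about 0.8 rad, with its paddle at (465–500, 190–225). The hook is round the stud at (375,200), the bin is still home, and the front panel is unchanged. Next I compute the wrist reconfiguration.

```bash
cat >> fk.py <<'E'
Tc=np.array(cams.get_calibration("wrist")["T_tool_cam"])[:3,3]
def body(p,R):
    g=np.array([[x,y,z] for x in(-.0375,.0375) for y in(-.095,0,.095) for z in(-.07,-.14,-.2)]+[list(Tc+[dx,0,dz]) for dx in(-.02,.02) for dz in (-.02,.02)]+[[-.01,0,0],[.01,0,0]])
    q=p+g@R.T; d=q[:,:2]-PIV; return np.c_[d@UX,d@VX,q[:,2]]
def rows(js):
    out=[]; p,R=fk(js[0])
    for j in js[1:]:
        p2,R2=fk(j); d=R.T@(p2-p); t=np.degrees(cv2.Rodrigues(R.T@R2)[0].ravel())/6; out.append(np.r_[t,d]); p,R=p2,R2
    return np.array(out)
E
python3 - <<'E'
from fk import *
j0=np.array(r.sense()["joints"]); jt=np.array([-21.3,11,-30,-106.5,-21.8,-148.5]); jt,er=ik(w(-.12,-.06,.17),tR(58,0),jt); print(np.round(jt,1),er)
N=20; js=[j0+(jt-j0)*k/N for k in range(N+1)]
for k in range(0,N+1,2):
    p,R=fk(js[k]); b=body(p,R); d=p[:2]-PIV; i=np.argmin(b[:,2]); m=np.argmax(b[:,0])
    print(k,np.round([d@UX,d@VX,p[2]],3),"lowest",np.round(b[i],3),"foremost",np.round(b[m],3))
Q=rows(js); print(np.round(np.linalg.norm(Q[:,:3],axis=1)*6,1),np.round(np.linalg.norm(Q[:,3:],axis=1),3))
print(np.c_[np.round(Q[:,:3],2),np.round(Q[:,3:],3)].tolist())
E
```

```text
[ -19.4    9.6  -28.9 -102.5  -19.8 -154.2] 2.4980018054066022e-15
0 [-0.337 -0.031  0.317] lowest [-0.347 -0.031  0.316] foremost [-0.3   -0.126  0.387]
2 [-0.331  0.003  0.278] lowest [-0.321  0.001  0.278] foremost [-0.277  0.075  0.364]
4 [-0.318  0.035  0.25 ] lowest [-0.309  0.031  0.25 ] foremost [-0.251  0.077  0.346]
6 [-0.297  0.061  0.231] lowest [-0.29   0.055  0.229] foremost [-0.224  0.069  0.33 ]
8 [-0.271  0.079  0.219] lowest [-0.339 -0.024  0.212] foremost [-0.199  0.052  0.316]
10 [-0.24   0.085  0.211] lowest [-0.333  0.006  0.192] foremost [-0.178  0.024  0.3  ]
12 [-0.207  0.078  0.206] lowest [-0.318  0.032  0.179] foremost [-0.164 -0.011  0.281]
14 [-0.175  0.058  0.201] lowest [-0.295  0.05   0.172] foremost [-0.151  0.004  0.31 ]
16 [-0.148  0.027  0.194] lowest [-0.266  0.058  0.171] foremost [-0.14  -0.049  0.292]
18 [-0.129 -0.014  0.184] lowest [-0.233  0.053  0.173] foremost [-0.125 -0.011  0.193]
20 [-0.12 -0.06  0.17] lowest [-0.125 -0.06   0.162] foremost [-0.115 -0.06   0.178]
[7.7 7.9 8.1 8.3 8.4 8.6 8.7 8.9 9.  9.1 9.2 9.3 9.4 9.5 9.6 9.7 9.7 9.8

[... 306 characters left out ...]
], [-0.81, -0.04, 1.15, -0.003, 0.012, 0.015], [-0.79, -0.05, 1.19, -0.004, 0.011, 0.014], [-0.78, -0.06, 1.23, -0.005, 0.011, 0.013], [-0.77, -0.08, 1.26, -0.006, 0.011, 0.011], [-0.76, -0.09, 1.29, -0.007, 0.011, 0.01], [-0.76, -0.1, 1.31, -0.008, 0.011, 0.009], [-0.75, -0.11, 1.34, -0.009, 0.012, 0.008], [-0.75, -0.12, 1.36, -0.01, 0.013, 0.007], [-0.75, -0.13, 1.37, -0.01, 0.014, 0.006], [-0.76, -0.14, 1.39, -0.011, 0.015, 0.006], [-0.76, -0.15, 1.4, -0.011, 0.016, 0.005], [-0.76, -0.15, 1.41, -0.011, 0.018, 0.005], [-0.77, -0.15, 1.42, -0.011, 0.019, 0.005], [-0.77, -0.15, 1.43, -0.01, 0.021, 0.005], [-0.78, -0.15, 1.44, -0.009, 0.022, 0.005], [-0.78, -0.14, 1.44, -0.008, 0.023, 0.005]]
```

```bash
cat > plan.py <<'E'
from fk import *
import sys
jt=np.array([-19.4,9.6,-28.9,-102.5,-19.8,-154.2]); j0=np.array(r.sense()["joints"]); N=int(sys.argv[1])
Q=rows([j0+(jt-j0)*k/N for k in range(N+1)]); where()
for q in Q[:12]: print("[%.2f,%.2f,%.2f,%.4f,%.4f,%.4f,0],"%tuple(q),end="")
E
python3 plan.py 24
```

```text
u,v,z [-0.3375 -0.0306  0.3162] tilt 0.2 [  19.   -9.  -22.    0.  -77. -106.]
[-0.72,-0.02,0.79,-0.0021,0.0142,0.0171,0],[-0.71,-0.02,0.83,-0.0019,0.0132,0.0164,0],[-0.70,-0.02,0.87,-0.0018,0.0122,0.0155,0],[-0.69,-0.03,0.90,-0.0020,0.0114,0.0147,0],[-0.68,-0.03,0.93,-0.0022,0.0106,0.0138,0],[-0.67,-0.04,0.96,-0.0026,0.0100,0.0128,0],[-0.66,-0.04,0.99,-0.0032,0.0095,0.0119,0],[-0.65,-0.05,1.02,-0.0038,0.0091,0.0110,0],[-0.65,-0.06,1.04,-0.0045,0.0090,0.0100,0],[-0.64,-0.07,1.06,-0.0052,0.0089,0.0092,0],[-0.64,-0.08,1.08,-0.0059,0.0091,0.0083,0],[-0.63,-0.08,1.10,-0.0066,0.0094,0.0075,0],
```

```bash
python3 -m handwheel '[[[-0.72,-0.02,0.79,-0.002,0.014,0.017,0],[-0.71,-0.02,0.83,-0.002,0.013,0.016,0],[-0.70,-0.02,0.87,-0.002,0.012,0.0155,0],[-0.69,-0.03,0.90,-0.002,0.0115,0.0145,0],[-0.68,-0.03,0.93,-0.002,0.0105,0.014,0],[-0.67,-0.04,0.96,-0.0025,0.010,0.013,0],[-0.66,-0.04,0.99,-0.003,0.0095,0.012,0],[-0.65,-0.05,1.02,-0.004,0.009,0.011,0],[-0.65,-0.06,1.04,-0.0045,0.009,0.010,0],[-0.64,-0.07,1.06,-0.005,0.009,0.009,0],[-0.64,-0.08,1.08,-0.006,0.009,0.008,0],[-0.63,-0.08,1.10,-0.0065,0.0095,0.0075,0]]]' | head -2
python3 plan.py 13
```

```text
time_s: 22.8
tcp_pos: [0.4529, 0.0761, 0.2102]
u,v,z [-0.2373  0.084   0.2102] tilt 25.6 [  -0.    1.  -25.  -51.  -48. -130.]
[-0.58,-0.08,1.02,-0.0064,0.0090,0.0062,0],[-0.58,-0.09,1.03,-0.0069,0.0095,0.0057,0],[-0.58,-0.09,1.04,-0.0074,0.0101,0.0052,0],[-0.58,-0.10,1.05,-0.0077,0.0108,0.0048,0],[-0.58,-0.10,1.06,-0.0080,0.0115,0.0044,0],[-0.58,-0.11,1.07,-0.0081,0.0123,0.0041,0],[-0.59,-0.11,1.08,-0.0082,0.0132,0.0039,0],[-0.59,-0.11,1.08,-0.0081,0.0140,0.0037,0],[-0.59,-0.11,1.09,-0.0079,0.0149,0.0036,0],[-0.59,-0.11,1.09,-0.0075,0.0157,0.0036,0],[-0.60,-0.11,1.10,-0.0070,0.0164,0.0036,0],[-0.60,-0.11,1.10,-0.0065,0.0171,0.0037,0],
```

Follows the planned joint path exactly.

```bash
python3 -m handwheel '[[[-0.58,-0.08,1.02,-0.0065,0.009,0.006,0],[-0.58,-0.09,1.03,-0.007,0.0095,0.0055,0],[-0.58,-0.09,1.04,-0.0075,0.010,0.005,0],[-0.58,-0.10,1.05,-0.0075,0.011,0.005,0],[-0.58,-0.10,1.06,-0.008,0.0115,0.0045,0],[-0.58,-0.11,1.07,-0.008,0.0125,0.004,0],[-0.59,-0.11,1.08,-0.008,0.013,0.004,0],[-0.59,-0.11,1.08,-0.008,0.014,0.0035,0],[-0.59,-0.11,1.09,-0.008,0.015,0.0035,0],[-0.59,-0.11,1.09,-0.0075,0.0155,0.0035,0],[-0.60,-0.11,1.10,-0.007,0.0165,0.0035,0],[-0.60,-0.11,1.10,-0.0065,0.017,0.0035,0]]]' | head -2
python3 - <<'E'
from fk import *
where()
T=cal("top")
P=lambda u,v,z: np.round(onplane(T,(200+u/5,105+v/5),z),4)
for p in [P(500,222,.112),P(485,232,.112),P(465,190,.112),P(450,200,.112)]:
    d=p[:2]-PIV; print(np.round([d@UX,d@VX],4), "ang",np.arctan2(-(d@VX),-(d@UX)))
A=np.radians(58)
th=.85
def F(th):
    rho=.068+.016*th/1.66; c,s=np.cos(th),np.sin(th); return np.array([-rho*c-.0065*s,-rho*s+.0065*c+.015])
for th in (.6,.85,1.0,1.2,1.4,1.6,1.7):
    f=F(th); print(th,"TCP uv",np.round([f[0]-.0095*np.cos(A),f[1]],4))
need(w(-.085,-.035,.092),tR(58,0))
for q in [(-.085,-.035,.095),(-.07,-.035,.092),(0,-.069,.087)]:
    b=body(w(*q),tR(58,0)); i=np.argmin(b[:,2]); print(q,"low",np.round(b[b[:,2]<.14],3).tolist(),"fore",np.round(b[np.argmax(b[:,0])],3))
E
```

```text
time_s: 24.0
tcp_pos: [0.576, -0.0426, 0.1775]
u,v,z [-0.1218 -0.0422  0.1775] tilt 58.4 [ -18.    9.  -29.  -98.  -22. -153.]
[-0.0607 -0.0612] ang 0.7891337765041146
[-0.0656 -0.0529] ang 0.6789678948233242
[-0.0424 -0.044 ] ang 0.8034074456373822
[-0.0473 -0.0356] ang 0.6457513330221042
0.6 TCP uv [-0.0696 -0.0213]
0.85 TCP uv [-0.0602 -0.038 ]
1.0 TCP uv [-0.0525 -0.0468]
1.2 TCP uv [-0.0399 -0.0568]
1.4 TCP uv [-0.0253 -0.0642]
1.6 TCP uv [-0.0091 -0.0686]
1.7 TCP uv [-0.0006 -0.0695]
shift now [-0.0531 -0.0086  0.0764]
turn units [-0.59 -0.12  1.11] shift after turn [-0.053  -0.0072  0.0766]
(-0.085, -0.035, 0.095) low [[-0.164, 0.06, 0.1], [-0.224, 0.06, 0.137], [-0.164, -0.035, 0.1], [-0.224, -0.035, 0.137], [-0.164, -0.13, 0.1], [-0.224, -0.13, 0.137], [-0.09, -0.035, 0.087], [-0.08, -0.035, 0.103]] fore [-0.08  -0.035  0.103]
(-0.07, -0.035, 0.092) low [[-0.149, 0.06, 0.097], [-0.209, 0.06, 0.134], [-0.149, -0.035, 0.097], [-0.209, -0.035, 0.134], [-0.149, -0.13, 0.097], [-0.209, -0.13, 0.134], [-0.075, -0.035, 0.084], [-0.065, -0.035, 0.1]] fore [-0.065 -0.035  0.1  ]
(0, -0.069, 0.087) low [[-0.079, 0.026, 0.092], [-0.139, 0.026, 0.129], [-0.079, -0.069, 0.092], [-0.139, -0.069, 0.129], [-0.079, -0.164, 0.092], [-0.139, -0.164, 0.129], [-0.005, -0.069, 0.079], [0.005, -0.069, 0.095]] fore [ 0.005 -0.069  0.095]
```

```bash
python3 -m handwheel '[[[-0.59,-0.12,1.11,0,0,0,0],[0,0,0,-0.0074,-0.0032,0.0173,0],[0,0,0,-0.0074,-0.0032,0.0173,0],[0,0,0,-0.0074,-0.0032,0.0173,0],[0,0,0,-0.0074,-0.0032,0.0173,0],[0,0,0,-0.0037,-0.0016,0.0086,0],[0,0,0,-0.0037,-0.0016,0.0086,0],[0,0,0,0,0,0,0],[0,0,0,0,0,0,0]]]'
python3 -c "
from h import *
where(); need(w(-.0602,-.038,.099),flipR(58)); need(w(-.0525,-.0468,.097),flipR(58))"
```

```text
time_s: 24.9
tcp_pos: [0.6282, -0.0223, 0.1007]
ee_rot: [[0.528, 0.067, 0.847], [0.037, -0.998, 0.056], [0.849, 0.002, -0.529]]
wrist_force: [-0.7, -0.0, -0.9]
gripper_width: 0.006
gripper_force: 0.0
u,v,z [-0.0685 -0.0251  0.1007] tilt 58.1 [ -23.   23.  -33. -132.  -31. -119.]
shift now [0.0028 0.0129 0.0079]
turn units [-0.03 -0.01  0.05] shift after turn [0.0029 0.0129 0.008 ]
shift now [0.0052 0.0218 0.0155]
turn units [-0.03 -0.01  0.05] shift after turn [0.0053 0.0217 0.0156]
```

```bash
python3 -m handwheel '[[[0,0,0,0.001,0.0043,0.0027,0],[0,0,0,0.001,0.0043,0.0027,0],[0,0,0,0.001,0.0043,0.0027,0],[0,0,0,0.0012,0.0045,0.0038,0],[0,0,0,0.0012,0.0045,0.0038,0],[0,0,0,0,0,0,0]]]'
python3 -m handwheel '[[[0,0,0,0.0008,0.0033,0.0044,0],[0,0,0,0.0008,0.0033,0.0044,0],[0,0,0,0.0008,0.0033,0.0044,0],[0,0,0,0,0,0,0]]]'
python3 -c "
from h import *
where()"
```

```text
time_s: 25.5
tcp_pos: [0.6465, -0.0433, 0.0982]
ee_rot: [[0.526, 0.067, 0.848], [0.038, -0.998, 0.055], [0.85, 0.003, -0.527]]
wrist_force: [-0.2, 0.6, 0.3]
gripper_width: 0.004
gripper_force: 0.3
time_s: 25.9
tcp_pos: [0.6596, -0.0525, 0.0927]
ee_rot: [[0.527, 0.066, 0.847], [0.037, -0.998, 0.055], [0.849, 0.003, -0.528]]
wrist_force: [-0.2, 0.6, -0.5]
gripper_width: 0.004
gripper_force: 0.3
u,v,z [-0.039  -0.0572  0.0927] tilt 58.1 [ -24.   26.  -28. -127.  -29. -124.]
```

```bash
python3 -m handwheel '[[[0,0,0,0.0014,0.0025,0.0048,0],[0,0,0,0.0014,0.0025,0.0048,0],[0,0,0,0.0014,0.0024,0.0048,0],[0,0,0,0,0,0,0]]]'
python3 -m handwheel '[[[0,0,0,0.0022,0.0011,0.0034,0],[0,0,0,0.0022,0.0011,0.0034,0],[0,0,0,0,0,0,0]]]'
```

```text
time_s: 26.3
tcp_pos: [0.6744, -0.0588, 0.0888]
ee_rot: [[0.527, 0.066, 0.847], [0.037, -0.998, 0.055], [0.849, 0.003, -0.528]]
wrist_force: [-0.8, 1.0, 0.1]
gripper_width: 0.006
gripper_force: 0.4
time_s: 26.6
tcp_pos: [0.6823, -0.0602, 0.0889]
ee_rot: [[0.527, 0.067, 0.847], [0.038, -0.998, 0.055], [0.849, 0.003, -0.528]]
wrist_force: [-1.4, -0.2, 0.8]
gripper_width: 0.008
gripper_force: 0.9
```

```bash
python3 -m handwheel '[[[0,0,0,0.0021,0.001,0.0034,0],[0,0,0,0.0021,0.001,0.0034,0],[0,0,0,0,0,0,0]]]'
python3 -m handwheel '[[[0,0,0,0.0016,0,0.0025,0],[0,0,0,0,0,0,0]]]'
python3 -m handwheel '[[[0,0,0,0.0016,0,0.0025,0],[0,0,0,0,0,0,0]]]'
python3 -c "
from h import *
where()"
```

```text
time_s: 26.9
tcp_pos: [0.6895, -0.061, 0.0886]
ee_rot: [[0.528, 0.068, 0.847], [0.038, -0.998, 0.056], [0.849, 0.003, -0.529]]
wrist_force: [-7.5, 2.0, 2.5]
gripper_width: 0.002
gripper_force: 3.2
time_s: 27.1
tcp_pos: [0.6915, -0.0608, 0.0885]
ee_rot: [[0.528, 0.068, 0.846], [0.038, -0.998, 0.056], [0.848, 0.003, -0.53]]
wrist_force: [-10.9, 1.5, 4.6]
gripper_width: 0.004
gripper_force: 5.4
time_s: 27.3
tcp_pos: [0.6942, -0.0606, 0.0885]
ee_rot: [[0.529, 0.068, 0.846], [0.038, -0.998, 0.056], [0.848, 0.003, -0.53]]
wrist_force: [-11.6, 0.9, 5.6]
gripper_width: 0.007
gripper_force: 6.1
u,v,z [-0.005  -0.0674  0.0885] tilt 58.0 [ -22.   28.  -22. -124.  -26. -128.]
```

```bash
cat > chk.py <<'E'
from h import *
a=cv2.cvtColor(cv2.imread("raw_t4.png"),6).astype(np.float32); im=cams.capture("top")[:,:,::-1]; cv2.imwrite("raw_now.png",im); b=cv2.cvtColor(im.copy(),6).astype(np.float32)
for n,(x0,y0,x1,y1) in {"panelR":(325,185,350,203),"panelL":(208,192,240,210),"handle":(252,200,308,222),"fixed rim":(320,115,352,132)}.items():
    print(n,"diff",np.round(np.abs(a[y0:y1,x0:x1]-b[y0:y1,x0:x1]).mean(),1),np.round(cv2.phaseCorrelate(a[y0:y1,x0:x1],b[y0:y1,x0:x1]),2))
E
python3 chk.py
```

```text
Traceback (most recent call last):
  File "chk.py", line 4, in <module>
    print(n,"diff",np.round(np.abs(a[y0:y1,x0:x1]-b[y0:y1,x0:x1]).mean(),1),np.round(cv2.phaseCorrelate(a[y0:y1,x0:x1],b[y0:y1,x0:x1]),2))
                                                                            ~~~~~~~~^^^^^^^^^^^^^^^^^^^^^^^^^^^^^^^^^^^^^^^^^^^^^^^^^^^^^
ValueError: setting an array element with a sequence. The requested array has an inhomogeneous shape after 1 dimensions. The detected shape was (2,) + inhomogeneous part.
```

```bash
sed -i 's/np.round(cv2.phaseCorrelate(\(.*\)),2))$/np.round(cv2.phaseCorrelate(\1)[0],2))/' chk.py; python3 chk.py
```

```text
panelR diff 47.0 [ 0.81 -1.76]
panelL diff 25.6 [-0.03 -1.76]
handle diff 28.6 [0.47 0.1 ]
fixed rim diff 1.1 [-0.01  0.02]
```

```bash
cat > prof.py <<'E'
from h import *
import sys
A=cv2.imread("raw_t4.png").mean(2); B=cv2.imread(sys.argv[1]).mean(2)
for c in (216,222,228,234,322,328,334,340,344):
    print(c,"ref",A[186:206,c].astype(int).tolist(),"\n    now",B[186:206,c].astype(int).tolist())
E
python3 prof.py raw_now.png
```

```text
216 ref [113, 113, 115, 115, 114, 118, 118, 118, 118, 119, 121, 118, 104, 203, 237, 238, 240, 207, 129, 99] 
    now [113, 113, 115, 113, 114, 119, 117, 116, 119, 117, 104, 202, 238, 239, 242, 230, 145, 100, 109, 123]
222 ref [151, 141, 136, 132, 132, 128, 156, 164, 185, 190, 222, 231, 209, 227, 236, 239, 234, 157, 100, 104] 
    now [138, 138, 136, 131, 156, 163, 162, 165, 160, 160, 141, 210, 236, 238, 240, 194, 122, 103, 103, 125]
228 ref [145, 143, 146, 146, 115, 64, 83, 133, 220, 241, 240, 240, 226, 233, 237, 241, 230, 144, 100, 104] 
    now [138, 103, 54, 103, 142, 150, 147, 147, 147, 145, 171, 231, 238, 241, 234, 153, 101, 104, 109, 124]
234 ref [143, 145, 145, 148, 91, 47, 106, 136, 232, 242, 241, 201, 213, 235, 238, 240, 204, 127, 118, 126] 
    now [78, 60, 46, 131, 149, 150, 148, 148, 148, 132, 215, 237, 237, 240, 229, 143, 101, 146, 125, 123]
322 ref [46, 124, 147, 148, 146, 146, 120, 214, 238, 239, 239, 206, 126, 120, 129, 115, 94, 120, 128, 128] 
    now [37, 41, 41, 38, 40, 40, 39, 40, 40, 40, 28, 37, 40, 39, 55, 112, 116, 104, 106, 108]
328 ref [63, 133, 147, 145, 145, 143, 182, 232, 239, 242, 236, 154, 100, 106, 115, 105, 91, 120, 132, 130] 
    now [148, 150, 142, 139, 137, 211, 207, 147, 126, 80, 39, 34, 35, 56, 96, 107, 110, 108, 113, 114]
334 ref [241, 241, 241, 218, 208, 174, 229, 238, 239, 241, 232, 145, 98, 102, 117, 106, 89, 120, 131, 130] 
    now [242, 242, 241, 217, 216, 235, 238, 242, 236, 153, 99, 100, 105, 107, 110, 111, 115, 116, 117, 118]
340 ref [99, 99, 99, 99, 98, 112, 218, 238, 239, 239, 196, 121, 100, 98, 98, 99, 99, 102, 102, 102] 
    now [99, 99, 100, 84, 229, 243, 245, 210, 127, 99, 108, 110, 113, 114, 114, 116, 116, 121, 119, 121]
344 ref [103, 101, 103, 103, 96, 160, 233, 240, 241, 237, 162, 100, 95, 98, 99, 98, 98, 97, 98, 98] 
    now [102, 103, 103, 94, 223, 208, 126, 101, 110, 109, 111, 113, 115, 116, 118, 116, 119, 122, 122, 121]
```

The profiles show the drawer slid in by about 1.9 px (roughly 5 mm) during the last, hardest pushes. I'll back the fingers out and check the lever.

```bash
python3 -m handwheel '[[[0,0,0,-0.003,0,-0.006,0],[0,0,0,0,0,-0.02,0],[0,0,0,0,0,-0.03,0],[0,0,0,0,0,-0.03,0],[0,0,0,0.02,0,-0.03,0],[0,0,0,0.02,0,-0.03,0],[0,0,0,0.02,0,-0.03,0],[0,0,0,0.02,0,-0.02,0],[0,0,0,0,0,0,0],[0,0,0,0,0,0,0]]]'
cat > plan.py <<'E'
from fk import *
import sys
jt=np.array([19.2,-8.8,-22,0,-76.6,-105.7]); j0=np.array(r.sense()["joints"]); N=int(sys.argv[1])
Q=rows([j0+(jt-j0)*k/N for k in range(N+1)]); where(); print(np.round(j0,1), "maxdeg",(np.linalg.norm(Q[:,:3],axis=1)*6).max().round(2))
for q in Q[:12]: print("[%.2f,%.2f,%.2f,%.4f,%.4f,%.4f,0],"%tuple(q),end="")
E
python3 plan.py 22
python3 - <<'E'
from h import *
im=cams.capture("top")[:,:,::-1]; cv2.imwrite("raw_t5.png",im)
g=im.mean(2).astype(int)
for y in range(128,150): print(y,g[y,268:312].tolist())
E
```

```text
time_s: 28.4
tcp_pos: [0.5764, -0.067, 0.2185]
ee_rot: [[0.508, 0.073, 0.858], [0.039, -0.997, 0.063], [0.861, 0.001, -0.509]]
wrist_force: [-0.3, -0.1, -0.0]
gripper_width: 0.003
gripper_force: 0.0
u,v,z [-0.123  -0.0665  0.2185] tilt 59.4 [ -12.    4.  -26.  -84.  -14. -177.]
[ -12.5    4.   -26.1  -84.   -14.3 -177.4] maxdeg 8.82
[0.66,-0.01,-1.31,0.0029,-0.0188,-0.0039,0],[0.66,0.01,-1.31,0.0037,-0.0181,-0.0039,0],[0.65,0.02,-1.31,0.0045,-0.0173,-0.0040,0],[0.64,0.02,-1.30,0.0051,-0.0164,-0.0041,0],[0.64,0.03,-1.30,0.0055,-0.0155,-0.0043,0],[0.63,0.04,-1.29,0.0058,-0.0145,-0.0045,0],[0.63,0.04,-1.28,0.0060,-0.0136,-0.0048,0],[0.62,0.05,-1.28,0.0060,-0.0127,-0.0052,0],[0.62,0.05,-1.26,0.0059,-0.0119,-0.0057,0],[0.62,0.06,-1.25,0.0057,-0.0112,-0.0062,0],[0.62,0.06,-1.24,0.0054,-0.0106,-0.0068,0],[0.62,0.06,-1.22,0.0050,-0.0102,-0.0074,0],128 [106, 107, 105, 106, 105, 105, 106, 104, 105, 106, 105, 106, 106, 105, 106, 104, 105, 105, 104, 105, 106, 105, 104, 104, 104, 105, 106, 103, 104, 104, 104, 104, 105, 105, 104, 103, 103, 103, 104, 104, 108, 112, 110, 110]
129 [105, 105, 105, 106
[... 3800 characters left out ...]
 142, 139, 139, 140, 145, 94, 76, 75]
147 [74, 75, 73, 124, 136, 133, 135, 134, 150, 153, 154, 152, 153, 154, 155, 153, 155, 154, 153, 155, 157, 157, 158, 158, 160, 158, 159, 158, 159, 174, 156, 141, 140, 140, 140, 140, 141, 140, 142, 141, 145, 95, 73, 76]
148 [137, 139, 137, 152, 157, 158, 155, 155, 157, 157, 155, 157, 158, 159, 160, 159, 161, 162, 162, 160, 160, 162, 161, 161, 161, 163, 162, 162, 162, 173, 155, 143, 141, 141, 143, 140, 143, 141, 142, 141, 146, 94, 74, 76]
149 [161, 159, 160, 160, 160, 160, 160, 161, 160, 159, 162, 161, 161, 161, 161, 162, 160, 162, 160, 161, 161, 161, 163, 162, 163, 163, 162, 162, 163, 173, 162, 145, 140, 140, 141, 140, 141, 141, 141, 141, 147, 92, 73, 77]
```

```bash
python3 -m handwheel '[[[0.63,-0.01,-1.25,0.0028,-0.018,-0.0037,0],[0.63,0.01,-1.25,0.0036,-0.0172,-0.0037,0],[0.62,0.02,-1.25,0.0043,-0.0165,-0.0038,0],[0.61,0.02,-1.24,0.0049,-0.0157,-0.0039,0],[0.61,0.03,-1.24,0.0053,-0.0148,-0.0041,0],[0.60,0.04,-1.23,0.0055,-0.0138,-0.0043,0],[0.60,0.04,-1.22,0.0057,-0.013,-0.0046,0],[0.59,0.05,-1.22,0.0057,-0.0121,-0.005,0],[0.59,0.05,-1.20,0.0056,-0.0114,-0.0054,0],[0.59,0.06,-1.19,0.0054,-0.0107,-0.0059,0],[0.59,0.06,-1.18,0.0052,-0.0101,-0.0065,0],[0.59,0.06,-1.16,0.0048,-0.0097,-0.0071,0]]]' |head -2
python3 plan.py 12
```

```text
time_s: 29.65
tcp_pos: [0.4604, 0.0528, 0.2401]
u,v,z [-0.2313  0.0602  0.2401] tilt 25.4 [   3.   -2.  -24.  -41.  -47. -140.]
[   3.4   -2.4  -23.7  -40.6  -47.3 -139.7] maxdeg 7.23
[0.55,0.05,-1.07,0.0045,-0.0090,-0.0067,0],[0.56,0.05,-1.06,0.0042,-0.0087,-0.0072,0],[0.56,0.06,-1.04,0.0039,-0.0086,-0.0078,0],[0.56,0.06,-1.02,0.0036,-0.0086,-0.0084,0],[0.57,0.07,-1.00,0.0033,-0.0086,-0.0090,0],[0.57,0.07,-0.99,0.0031,-0.0088,-0.0096,0],[0.58,0.08,-0.96,0.0029,-0.0091,-0.0103,0],[0.58,0.09,-0.94,0.0029,-0.0094,-0.0109,0],[0.59,0.09,-0.92,0.0029,-0.0098,-0.0116,0],[0.60,0.10,-0.89,0.0031,-0.0103,-0.0122,0],[0.60,0.12,-0.86,0.0033,-0.0108,-0.0128,0],[0.60,0.13,-0.84,0.0037,-0.0113,-0.0133,0],
```

```bash
python3 -m handwheel '[[[0.55,0.05,-1.07,0.0045,-0.009,-0.0067,0],[0.56,0.05,-1.06,0.0042,-0.0087,-0.0072,0],[0.56,0.06,-1.04,0.0039,-0.0086,-0.0078,0],[0.56,0.06,-1.02,0.0036,-0.0086,-0.0084,0],[0.57,0.07,-1.00,0.0033,-0.0086,-0.009,0],[0.57,0.07,-0.99,0.0031,-0.0088,-0.0096,0],[0.58,0.08,-0.96,0.003,-0.009,-0.0103,0],[0.58,0.09,-0.94,0.003,-0.0094,-0.011,0],[0.59,0.09,-0.92,0.003,-0.0098,-0.0116,0],[0.60,0.10,-0.89,0.003,-0.0103,-0.0122,0],[0.60,0.12,-0.86,0.0033,-0.0108,-0.0128,0],[0.60,0.13,-0.84,0.0037,-0.0113,-0.0133,0]]]' | head -2
python3 - <<'E'
from h import *
im=cams.capture("top")[:,:,::-1]; cv2.imwrite("raw_t6.png",im)
cv2.imwrite("pics/t6.png",cv2.resize(im[120:215,215:345],None,fx=6,fy=6,interpolation=cv2.INTER_CUBIC))
where(); s=r.sense(); need(w(-.21,0,.25),cartR(3.55));
E
python3 prof.py raw_t6.png | sed -n 1,6p
```

```text
time_s: 30.85
tcp_pos: [0.3593, -0.0435, 0.3166]
u,v,z [-0.3375 -0.0302  0.3185] tilt 0.3 [  19.   -9.  -22.    0.  -77. -106.]
shift now [-0.1272  0.0303  0.0691]
turn units [-0.02  0.05  0.01] shift after turn [-0.1275  0.0302  0.0685]
216 ref [113, 113, 115, 115, 114, 118, 118, 118, 118, 119, 121, 118, 104, 203, 237, 238, 240, 207, 129, 99] 
    now [115, 114, 114, 115, 115, 117, 116, 117, 118, 119, 105, 203, 237, 239, 241, 230, 145, 98, 109, 122]
222 ref [151, 141, 136, 132, 132, 128, 156, 164, 185, 190, 222, 231, 209, 227, 236, 239, 234, 157, 100, 104] 
    now [137, 138, 136, 130, 149, 206, 216, 219, 200, 192, 183, 218, 234, 238, 239, 194, 120, 104, 104, 125]
228 ref [145, 143, 146, 146, 115, 64, 83, 133, 220, 241, 240, 240, 226, 233, 237, 241, 230, 144, 100, 104] 
    now [149, 101, 53, 103, 137, 232, 241, 239, 239, 240, 219, 229, 237, 241, 234, 151, 100, 103, 110, 126]
```

View pics/t6.png

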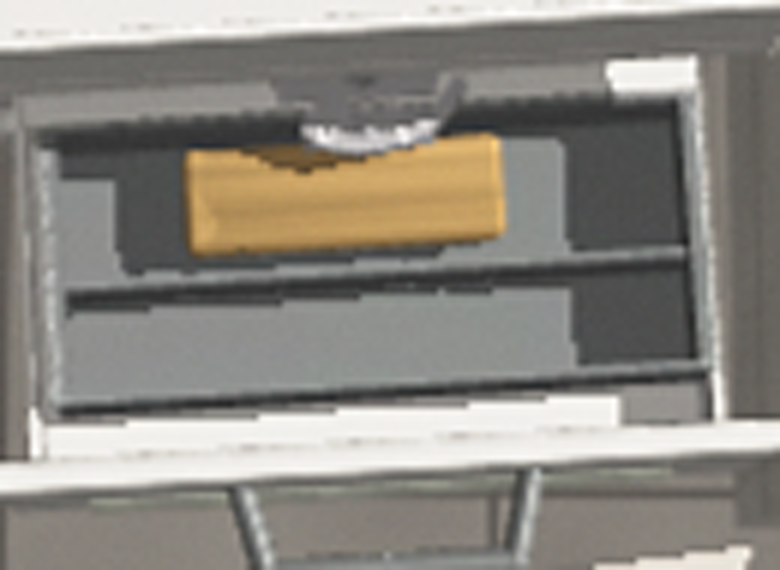

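The lever now points to -y under the top's edge, with its end at (455,85). The hook is round the stud at (370,135), the bin is up against the rail, and the brush is still in the bin. Now I pull the drawer back out to its stop.

```bash
python3 -m handwheel '[[[0,0,0,-0.0336,0.0075,0.01,0],[0,0,0,-0.0336,0.0075,0.02,0],[0,0,0,-0.0336,0.0075,0.02,0],[0,0,0,-0.0336,0.0075,0.02,0],[0,0,0,0,0,0.045,0],[0,0,0,0,0,0.045,0],[0,0,0,0,0,0.04,0],[0,0,0,0,0,0.025,0],[0,0,0,0,0,0.02,0],[0,0,0,0,0,0,0],[0,0,0,0,0,0,0]]]'
python3 -m handwheel '[[[0,0,0,0.005,0,0,0],[0,0,0,0.005,0,0,0],[0,0,0,0.004,0,0,0],[0,0,0,0.004,0,0,0],[0,0,0,0,0,0,0]]]'
python3 -m handwheel '[[[0,0,0,0.004,0,0,0],[0,0,0,0.003,0,0,0],[0,0,0,0,0,0,0]]]'
```

```text
time_s: 32.0
tcp_pos: [0.4934, -0.005, 0.0725]
ee_rot: [[-0.998, -0.056, 0.004], [-0.056, 0.998, 0.003], [-0.005, 0.003, -1.0]]
wrist_force: [-0.2, -0.1, 0.9]
gripper_width: -0.0
gripper_force: 0.0
time_s: 32.5
tcp_pos: [0.4827, -0.0041, 0.0759]
ee_rot: [[-0.998, -0.06, 0.025], [-0.06, 0.998, 0.007], [-0.025, 0.005, -1.0]]
wrist_force: [12.2, -2.3, -8.3]
gripper_width: 0.002
gripper_force: 6.4
time_s: 32.8
tcp_pos: [0.4799, -0.0036, 0.0767]
ee_rot: [[-0.998, -0.061, 0.034], [-0.061, 0.998, 0.009], [-0.034, 0.007, -0.999]]
wrist_force: [21.0, -4.2, -14.1]
gripper_width: 0.008
gripper_force: 10.0
```

```bash
python3 -m handwheel '[[[0,0,0,0.003,0,0,0],[0,0,0,0.002,0,0,0],[0,0,0,0,0,0,0]]]' | sed -n '2p;4p'
python3 -m handwheel '[[[0,0,0,-0.012,0,0,0],[0,0,0,-0.012,0,0,0],[0,0,0,0,0,0,0],[0,0,0,0,0,-0.03,0],[0,0,0,0,0,-0.05,0],[0,0,0,0,0,-0.05,0],[0,0,0,0.01,0,-0.05,0],[0,0,0,0.04,-0.01,-0.05,0],[0,0,0,0.04,-0.01,-0.01,0],[0,0,0,0.04,-0.005,0,0],[0,0,0,0,0,0,0],[0,0,0,0,0,0,0]]]' | head -2
python3 - <<'E'
from h import *
ims=[]
for k in range(3): ims.append(cams.capture("top")[:,:,::-1].astype(float))
im=np.mean(ims,0); cv2.imwrite("raw_t7.png",im.astype(np.uint8)); where(); C=cal("top")
# where lever corners would be at various angles (top of paddle z=.112), pushed-side face
for th in (1.45,1.55,1.66):
    c,s=np.cos(th),np.sin(th)
    o=[]
    for rho,off in ((.060,-.0065),(.088,-.0065),(.088,.0065)):
        o.append(np.round(proj(C,w_) if False else proj(C,np.r_[PIV+(-rho*c+off*s)*UX+(-rho*s-off*c)*VX,.112]),1).tolist())
    print(th,o)
print("rim edge px",[np.round(proj(C,np.r_[PIV-.016*UX+v*VX,.2]),1).tolist() for v in (-.05,-.09)])
g=im.mean(2).astype(int); print("cols 280..302")
for y in range(126,142): print(y,g[y,280:303].tolist())
E
python3 prof.py raw_t7.png | sed -n 1,6p
```

```text
tcp_pos: [0.4798, -0.0027, 0.0778]
wrist_force: [29.1, -5.3, -19.0]
time_s: 34.3
tcp_pos: [0.3652, -0.0357, 0.3002]
u,v,z [-0.33   -0.0219  0.2996] tilt 0.3 [  20.   -8.  -23.   -0.  -74. -107.]
1.45 [[297.8, 132.1], [308.4, 132.7], [308.6, 127.9]]
1.55 [[298.1, 129.9], [308.6, 129.5], [308.4, 124.7]]
1.66 [[298.1, 127.4], [308.5, 125.9], [307.7, 121.2]]
rim edge px [[298.2, 124.0], [314.6, 123.1]]
cols 280..302
126 [103, 104, 104, 103, 104, 104, 105, 103, 105, 103, 104, 105, 105, 105, 105, 104, 105, 105, 104, 105, 104, 105, 106]
127 [105, 104, 104, 105, 105, 105, 104, 105, 105, 105, 104, 106, 106, 105, 105, 105, 105, 105, 106, 106, 104, 105, 105]
128 [106, 104, 105, 104, 106, 105, 105, 105, 105, 105, 105, 105, 104, 105, 104, 105, 104, 105, 104, 105, 104, 104, 105]
129 [104, 105, 105, 104, 105, 104, 104, 104, 105, 104, 104, 108, 111, 111, 110, 112, 113, 113, 113, 112, 112, 113, 110]
130 [113, 113, 115, 114, 112, 111, 111, 111, 108, 106, 106, 107, 107, 106, 105, 106, 106, 107, 107, 105, 106, 105, 105]
131 [109, 108, 108, 110, 108, 109, 107, 105, 110, 110, 115, 117, 116, 116, 116, 122,
[... 1121 characters left out ...]
6, 52, 53, 54, 56, 53, 54, 56, 55, 53, 55, 55, 54]
216 ref [113, 113, 115, 115, 114, 118, 118, 118, 118, 119, 121, 118, 104, 203, 237, 238, 240, 207, 129, 99] 
    now [113, 114, 114, 115, 116, 115, 116, 116, 118, 119, 120, 119, 101, 204, 235, 238, 239, 206, 129, 99]
222 ref [151, 141, 136, 132, 132, 128, 156, 164, 185, 190, 222, 231, 209, 227, 236, 239, 234, 157, 100, 104] 
    now [136, 136, 137, 130, 126, 154, 158, 207, 200, 187, 221, 231, 209, 228, 236, 239, 235, 155, 101, 104]
228 ref [145, 143, 146, 146, 115, 64, 83, 133, 220, 241, 240, 240, 226, 233, 237, 241, 230, 144, 100, 104] 
    now [144, 146, 131, 75, 43, 124, 235, 241, 239, 238, 239, 239, 226, 233, 237, 240, 229, 144, 99, 102]
```

```bash
cat > plan2.py <<'E'
from fk import *
import sys
jt,er=ik(w(-.11,-.085,.155),tR(58,0),np.array([-19.4,9.6,-28.9,-102.5,-19.8,-154.2])); j0=np.array(r.sense()["joints"]); N=int(sys.argv[1])
Q=rows([j0+(jt-j0)*k/N for k in range(N+1)]); where(); print(np.round(jt,1),er,"maxdeg",(np.linalg.norm(Q[:,:3],axis=1)*6).max().round(2))
for q in Q[:12]: print("[%.2f,%.2f,%.2f,%.4f,%.4f,%.4f,0],"%tuple(q),end="")
E
python3 plan2.py 24
```

```text
u,v,z [-0.33   -0.0219  0.2996] tilt 0.3 [  20.   -8.  -23.   -0.  -74. -107.]
[ -23.3   13.   -27.9 -104.1  -23.2 -149.8] 1.9450885346827818e-11 maxdeg 8.16
[-0.71,0.03,0.82,-0.0005,0.0124,0.0171,0],[-0.70,0.02,0.85,-0.0007,0.0114,0.0162,0],[-0.69,0.02,0.89,-0.0009,0.0106,0.0153,0],[-0.68,0.01,0.92,-0.0014,0.0098,0.0144,0],[-0.67,-0.00,0.95,-0.0019,0.0092,0.0134,0],[-0.66,-0.01,0.97,-0.0026,0.0087,0.0124,0],[-0.65,-0.02,1.00,-0.0033,0.0084,0.0114,0],[-0.65,-0.03,1.02,-0.0041,0.0083,0.0105,0],[-0.64,-0.04,1.04,-0.0050,0.0083,0.0095,0],[-0.64,-0.05,1.06,-0.0058,0.0085,0.0086,0],[-0.64,-0.06,1.08,-0.0066,0.0089,0.0078,0],[-0.63,-0.07,1.09,-0.0074,0.0095,0.0070,0],
```

```bash
python3 -m handwheel '[[[-0.71,0.03,0.82,-0.0005,0.0124,0.017,0],[-0.70,0.02,0.85,-0.0007,0.0114,0.0162,0],[-0.69,0.02,0.89,-0.001,0.0106,0.0153,0],[-0.68,0.01,0.92,-0.0014,0.0098,0.0144,0],[-0.67,0,0.95,-0.002,0.0092,0.0134,0],[-0.66,-0.01,0.97,-0.0026,0.0087,0.0124,0],[-0.65,-0.02,1.00,-0.0033,0.0084,0.0114,0],[-0.65,-0.03,1.02,-0.004,0.0083,0.0105,0],[-0.64,-0.04,1.04,-0.005,0.0083,0.0095,0],[-0.64,-0.05,1.06,-0.0058,0.0085,0.0086,0],[-0.64,-0.06,1.08,-0.0066,0.009,0.0078,0],[-0.63,-0.07,1.09,-0.0074,0.0095,0.007,0]]]' | head -2
python3 plan2.py 12
```

```text
time_s: 35.65
tcp_pos: [0.4521, 0.0702, 0.1924]
u,v,z [-0.2385  0.0782  0.1924] tilt 24.5 [  -2.    3.  -26.  -52.  -49. -128.]
[ -23.3   13.   -27.9 -104.1  -23.2 -149.8] 1.9450885346827818e-11 maxdeg 8.13
[-0.64,-0.08,1.10,-0.0080,0.0103,0.0062,0],[-0.64,-0.09,1.11,-0.0086,0.0112,0.0056,0],[-0.64,-0.10,1.12,-0.0090,0.0121,0.0051,0],[-0.64,-0.10,1.13,-0.0093,0.0132,0.0047,0],[-0.64,-0.10,1.14,-0.0095,0.0143,0.0043,0],[-0.65,-0.11,1.14,-0.0095,0.0155,0.0041,0],[-0.65,-0.11,1.15,-0.0093,0.0166,0.0039,0],[-0.65,-0.11,1.16,-0.0089,0.0178,0.0039,0],[-0.65,-0.10,1.16,-0.0084,0.0189,0.0039,0],[-0.66,-0.10,1.17,-0.0077,0.0199,0.0040,0],[-0.66,-0.10,1.17,-0.0068,0.0209,0.0042,0],[-0.66,-0.09,1.18,-0.0057,0.0217,0.0044,0],
```

```bash
python3 -m handwheel '[[[-0.64,-0.08,1.10,-0.008,0.0103,0.0062,0],[-0.64,-0.09,1.11,-0.0086,0.0112,0.0056,0],[-0.64,-0.10,1.12,-0.009,0.0121,0.0051,0],[-0.64,-0.10,1.13,-0.0093,0.0132,0.0047,0],[-0.64,-0.10,1.14,-0.0095,0.0143,0.0043,0],[-0.65,-0.11,1.14,-0.0095,0.0155,0.0041,0],[-0.65,-0.11,1.15,-0.0093,0.0166,0.0039,0],[-0.65,-0.11,1.16,-0.009,0.0178,0.0039,0],[-0.65,-0.10,1.16,-0.0084,0.0189,0.0039,0],[-0.66,-0.10,1.17,-0.0077,0.02,0.004,0],[-0.66,-0.10,1.17,-0.0068,0.021,0.0042,0],[-0.66,-0.09,1.18,-0.0057,0.0217,0.0044,0]]]' | head -2
python3 - <<'E'
from fk import *
where(); need(w(-.04,-.092,.094),tR(58,0)); need(w(-.022,-.092,.094),tR(58,0))
E
```

```text
time_s: 36.85
tcp_pos: [0.5907, -0.085, 0.1549]
u,v,z [-0.1098 -0.0854  0.1549] tilt 58.0 [ -23.   13.  -28. -104.  -23. -150.]
shift now [-0.0147  0.0066  0.0915]
turn units [ 0.   -0.   -0.02] shift after turn [-0.0146  0.0066  0.0915]
shift now [-0.0051  0.0066  0.1067]
turn units [ 0.   -0.   -0.02] shift after turn [-0.0051  0.0066  0.1067]
```

```bash
python3 -m handwheel '[[[0,0,0,-0.003,0.0022,0.02,0],[0,0,0,-0.003,0.0022,0.02,0],[0,0,0,-0.003,0.0022,0.02,0],[0,0,0,-0.003,0,0.0165,0],[0,0,0,-0.0027,0,0.015,0],[0,0,0,0.0048,0,0.0076,0],[0,0,0,0.0048,0,0.0076,0],[0,0,0,0,0,0,0]]]' | sed -n '1,2p;4p'
python3 -m handwheel '[[[0,0,0,0.0021,0,0.0034,0],[0,0,0,0.0016,0,0.0025,0],[0,0,0,0,0,0,0]]]' | sed -n '2p;4p'
python3 -m handwheel '[[[0,0,0,0.001,0,0.0017,0],[0,0,0,0,0,0,0]]]' | sed -n '2p;4p'
```

```text
time_s: 37.65
tcp_pos: [0.68, -0.0847, 0.0969]
wrist_force: [0.2, 0.9, 0.3]
tcp_pos: [0.6856, -0.0842, 0.0971]
wrist_force: [0.1, -0.5, 0.9]
tcp_pos: [0.6873, -0.0842, 0.0965]
wrist_force: [-0.5, -0.1, -0.1]
```

```bash
for i in 1; do python3 -m handwheel '[[[0,0,0,0.001,0,0.0017,0],[0,0,0,0,0,0,0]]]' | sed -n '2p;4p'; done
python3 -m handwheel '[[[0,0,0,0.001,0,0.0017,0],[0,0,0,0,0,0,0]]]' | sed -n '2p;4p'
python3 -m handwheel '[[[0,0,0,0.001,0,0.0017,0],[0,0,0,0,0,0,0]]]' | sed -n '2p;4p'
```

```text
tcp_pos: [0.6894, -0.0841, 0.0963]
wrist_force: [1.0, -0.4, -1.0]
tcp_pos: [0.6908, -0.0839, 0.0959]
wrist_force: [-3.5, -0.7, 1.2]
tcp_pos: [0.6915, -0.0839, 0.0956]
wrist_force: [-9.6, -1.2, 5.7]
```

```bash
python3 -m handwheel '[[[0,0,0,0.0003,0,0.0004,0],[0,0,0,0,0,0,0],[0,0,0,0,0,0,0]]]' | sed -n '1,2p;4p'
python3 -m handwheel '[[[0,0,0,-0.003,0,-0.006,0],[0,0,0,0,0,-0.02,0],[0,0,0,0,0,-0.03,0],[0,0,0,0,0,-0.03,0],[0,0,0,0.02,0,-0.03,0],[0,0,0,0.02,0,-0.03,0],[0,0,0,0,0,-0.02,0],[0,0,0,0,0,0,0],[0,0,0,0,0,0,0]]]' | sed -n '1,2p;4p'
python3 chk.py; python3 prof.py raw_now.png | sed -n 1,8p
```

```text
time_s: 39.05
tcp_pos: [0.6916, -0.0839, 0.0956]
wrist_force: [-12.1, -1.9, 6.5]
time_s: 39.95
tcp_pos: [0.5771, -0.0888, 0.2001]
wrist_force: [0.6, -0.1, -0.2]
panelR diff 82.4 [-9.23 11.93]
panelL diff 21.8 [-0.26 -0.25]
handle diff 48.8 [0.15 0.  ]
fixed rim diff 1.0 [-0.05  0.02]
216 ref [113, 113, 115, 115, 114, 118, 118, 118, 118, 119, 121, 118, 104, 203, 237, 238, 240, 207, 129, 99] 
    now [115, 114, 114, 115, 115, 116, 117, 118, 118, 119, 120, 120, 105, 206, 240, 244, 245, 180, 111, 102]
222 ref [151, 141, 136, 132, 132, 128, 156, 164, 185, 190, 222, 231, 209, 227, 236, 239, 234, 157, 100, 104] 
    now [138, 140, 137, 133, 128, 154, 158, 209, 200, 188, 223, 232, 216, 159, 139, 147, 144, 116, 105, 103]
228 ref [145, 143, 146, 146, 115, 64, 83, 133, 220, 241, 240, 240, 226, 233, 237, 241, 230, 144, 100, 104] 
    now [144, 146, 132, 75, 43, 124, 237, 246, 207, 181, 154, 130, 203, 236, 242, 186, 136, 109, 105, 104]
234 ref [143, 145, 145, 148, 91, 47, 106, 136, 232, 242, 241, 201, 213, 235, 238, 240, 204, 127, 118, 126] 
    now [110, 135, 117, 65, 87, 138, 150, 149, 148, 147, 147, 124, 209, 237, 239, 241, 172, 102, 118, 128]
```

Run:
```python
from h import *
a=cv2.imread("raw_top0.png").astype(int); b=cv2.imread("raw_now.png").astype(int)
print("objects diff",np.abs(a-b)[45:112,205:340].mean().round(2)); print(r.finish_job())
```

```text
objects diff 2.92
the job is handed in; nothing more can be done
None
```

The job is handed in: the drawer is fully out at its stop, the bin is drawn up to the rail, and the lever held against its end stop under 12 N. My last lever push had shoved the drawer in about 5 mm, so I pulled it back out by the handle and re-pressed the lever. In the last pictures the brush was in the bin and the items on top looked unmoved.

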